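Build a graded polishing wheel pack on the mandrel

TASK

Build up the polishing wheel pack on the mandrel that stands in the vise: thread every polishing wheel lying on the bench down its post, largest first and each smaller one on top of the last, all flat and fully home, then slide the clamp sleeve, flange down, over the post until it sits on the top wheel. The sleeve stands at the back of the parts tray behind the tall media jar; to get at it, stand the jar upright and wholly on the rubber mat, and only when the sleeve is on, stand the jar upright in the tray again. Leave the other things on the bench where they lie.

Things in the scene. Friction and masses are not known exactly. Their poses are not given: they have to be found in the camera images.
- seat (a point): centre of the seat: flat top of the 36 mm wide shoulder of a steel mandrel standing upright in the vise, 140 mm above the bench. From it a plain 20 mm thick post rises 58 mm, then an 8 mm tapered nose (66 mm in all). z is up along the post. Does not move.
- vise: fixed cast vise holding the mandrel; origin on the bench under the post, x along the screw towards the chrome handle. It reaches 75 mm from the post towards -x and 115 mm towards +x; brass-lined jaws 80 mm wide (along y), their tops 113 mm above the bench, 27 mm below the seat.
- post_tip (a point): tip of the post's tapered nose (9 mm wide there), 66 mm above the seat
- wheel_70_mid (a point): centre of the largest of four dark abrasive polishing wheels, half-way up: a rigid flat ring, 70 mm outside diameter, 24 mm bore, 12 mm thick, 75 g, lying flat on the bench at the start, either face alike; z is its axis. May be absent.
- wheel_61_mid (a point): centre of the second largest of four dark abrasive polishing wheels, half-way up: a rigid flat ring, 61 mm outside diameter, 24 mm bore, 12 mm thick, 55 g, lying flat on the bench at the start, either face alike; z is its axis. May be absent.
- wheel_52_mid (a point): centre of the third largest of four dark abrasive polishing wheels, half-way up: a rigid flat ring, 52 mm outside diameter, 24 mm bore, 12 mm thick, 40 g, lying flat on the bench at the start, either face alike; z is its axis. May be absent.
- wheel_43_mid (a point): centre of the smallest of four dark abrasive polishing wheels, half-way up: a rigid flat ring, 43 mm outside diameter, 24 mm bore, 12 mm thick, 30 g, lying flat on the bench at the start, either face alike; z is its axis. May be absent.
- sleeve_mid (a point): centre, half-way up, of the steel clamp sleeve: a tube 64 mm long, 32 mm outside diameter, 24 mm bore through its whole length, with a flange 38 mm wide and 6 mm thick at its lower end; 140 g; z points from the flange up. It starts standing on its flange in the rear of the tray, about 28 mm from the rear wall.
- jar_mid (a point): centre, half-way up, of the closed white media jar with grey lid: a plain cylinder 62 mm in diameter and 140 mm high, 0.38 kg, z up. It starts standing in the tray close in front of the sleeve (about 10 mm of air between jar and flange) and overtops it by 76 mm. Grip it high, round its lid (the top 25 mm): lower down, the gripper's body or linkage meets the lid.
- tray: fixed grey sheet-metal parts tray, 180 mm along its x and 100 mm along its y, floor 3 mm thick; origin under its centre on the bench, x points to its rear wall; low side walls and rear wall 26 mm high, open towards its -x. Sleeve and jar stand on its floor.
- mat: fixed black rubber bench mat, 160 x 160 mm, 3 mm thick; origin under its centre on the bench, x and y along its sides
- femoral_shell: grey titanium-look knee femoral shell, about 62 x 62 x 70 mm; bystander; origin on the bench under it
- sternum_plate: white resin sternum plate lying flat, about 135 x 56 x 7 mm, long along its x; bystander; origin on the bench under it
- mallet: mallet lying on its side: green head 82 mm along its y and 48 mm thick, centred 85 mm along +x from the origin; 185 mm wooden handle towards its -x; bystander; origin on the bench under it
There are look-alikes about, which are no part of the job. Of the things shaped like the part that bears sleeve_mid, the bare steel one is meant.

How it is judged:
On the way, in this order (a step that is already met when the one before it is completed fails the run):
1. the 70 mm wheel, if there is one, is flat and fully home on the post, on the seat or on the next larger wheel (horizontal distance between wheel_70_mid and seat below 0.005 m and angle between the z axis of wheel_70_mid and the z axis of seat, either way round below 0.08 rad and z of wheel_70_mid in the frame of seat between 0.002 and 0.009 m), for 0.2 s.
2. the 61 mm wheel, if there is one, is flat and fully home on the post, on the seat or on the next larger wheel (horizontal distance between wheel_61_mid and seat below 0.005 m and angle between the z axis of wheel_61_mid and the z axis of seat, either way round below 0.08 rad and (z of wheel_61_mid in the frame of seat between 0.002 and 0.009 m or distance between wheel_61_mid and wheel_70_mid below 0.015 m)), for 0.2 s.
3. the 52 mm wheel, if there is one, is flat and fully home on the post, on the seat or on the next larger wheel (horizontal distance between wheel_52_mid and seat below 0.005 m and angle between the z axis of wheel_52_mid and the z axis of seat, either way round below 0.08 rad and (z of wheel_52_mid in the frame of seat between 0.002 and 0.009 m or distance between wheel_52_mid and wheel_70_mid below 0.015 m or distance between wheel_52_mid and wheel_61_mid below 0.015 m)), for 0.2 s.
4. the 43 mm wheel, if there is one, is flat and fully home on the post, on the seat or on the next larger wheel (horizontal distance between wheel_43_mid and seat below 0.005 m and angle between the z axis of wheel_43_mid and the z axis of seat, either way round below 0.08 rad and (z of wheel_43_mid in the frame of seat between 0.002 and 0.009 m or distance between wheel_43_mid and wheel_70_mid below 0.015 m or distance between wheel_43_mid and wheel_61_mid below 0.015 m or distance between wheel_43_mid and wheel_52_mid below 0.015 m)), for 0.2 s.
5. the clamp sleeve is on the post, flange down, sitting on the top wheel, while the jar stands upright wholly on the mat (horizontal distance between sleeve_mid and seat below 0.006 m and angle between each of sleeve_mid, jar_mid's own z axis and vertical below 0.1 rad and (distance between sleeve_mid and wheel_70_mid below 0.0415 m or distance between sleeve_mid and wheel_61_mid below 0.0415 m or distance between sleeve_mid and wheel_52_mid below 0.0415 m or distance between sleeve_mid and wheel_43_mid below 0.0415 m) and x of jar_mid in the frame of mat between -0.055 and 0.055 m and y of jar_mid in the frame of mat between -0.055 and 0.055 m and z of jar_mid in the frame of mat between 0.065 and 0.08 m), for 0.2 s.
At the end, for the whole second after the job is handed in: Wheels present stacked on the post, largest on the seat, each smaller on the next larger: 5 mm off axis, 0.08 rad, gaps under 3 mm; sleeve upright on the top wheel (6 mm, 0.1 rad, 3.5 mm); jar upright on the tray's floor again (0.1 rad); all at rest (all of step 1 and all of step 2 and all of step 3 and all of step 4 and horizontal distance between sleeve_mid and seat below 0.006 m and angle between each of sleeve_mid, jar_mid's own z axis and vertical below 0.1 rad and (distance between sleeve_mid and wheel_70_mid below 0.0415 m or distance between sleeve_mid and wheel_61_mid below 0.0415 m or distance between sleeve_mid and wheel_52_mid below 0.0415 m or distance between sleeve_mid and wheel_43_mid below 0.0415 m) and x of jar_mid in the frame of tray between -0.065 and 0.06 m and y of jar_mid in the frame of tray between -0.022 and 0.022 m and z of jar_mid in the frame of tray between 0.065 and 0.08 m and linear speed of each of wheel_70, wheel_61, wheel_52, wheel_43, sleeve, jar below 0.02 m/s); the robot touches nothing.
It fails at once if a bystander (femoral shell, sternum plate, mallet) is moved more than 30 mm (distance of any of femoral_shell, sternum_plate, mallet from where it was at the start of the episode above 0.03 m).
Of wheel_70, wheel_61, wheel_52, wheel_43 only 2 to 4 are there at a start; the rules pass over those that are not, and their reading is None.
At some moment in a run one of wheel_70, wheel_61, wheel_52, wheel_43 may be knocked a few centimetres aside while the robot is not near it.
It also fails if it takes over 210 s, if anything falls off the work surface, if the arm or the gripper's body presses on something with over 40 N, if the wrist force passes 120 N, or if a joint passes its speed limit or range.

ROBOT

A 6-joint arm with a two-finger parallel gripper is mounted at the origin on the work surface. World frame = base frame: x ahead of the robot, y to its left, z up, the work surface at z = 0. Lengths are in m, angles in rad, forces in N, time in s.
With the tool pointing down it reaches from about 0.375 to 0.975 m from the base axis. Payload 3.8 kg.
Tool frame: the origin (TCP) lies at the very end of the fingers, on their centre line; the grasp point (between the pads) lies 19 mm behind it; z points along the fingers, y is the direction in which the jaws open and shut (so a half turn about z gives the same grasp; the last joint's range is limited). The gripper opens to 85 mm and grips with 20 to 120 N. Pads are 22 mm wide; open, the fingers measure 114 mm over their backs; the gripper's body (76 mm by 85 mm) begins 54 mm behind the grasp point. The pads swing forward as they close: fully open they stand 13 mm farther back than shut.
Start: joints at [-1.342, 0.264, 1.604, -0, 1.274, -0.037], TCP at [0.177, -0.651, 0.231] pointing down, gripper open.
Joint ranges: [-2.63, 2.63], [-0.94, 2.18], [0.31, 2.57], [-1.31, 4.45], [0, 2.66], [-2.55, 2.55]. Speed limits (rad/s): [2.57, 2.57, 3.14, 3.14, 3.14, 3.14].

INTERFACE

Orientations are given as a rotation vector (axis times angle).
In Python, from workcell import status, read_camera, camera_info, order gives the robot as it stands.
- The arm moves only by the tool move_arm, never from a script. Its argument "deltas" is a list of rows, each a list of 3 entries, a list of its own where there are three numbers: the turn, a rotation vector about the world's x, y, z as a fraction of full scale, then the shift along the world's x, y, z as a fraction of full scale, then the closure, from -1 (fully open) to 1 (shut), so that 0 is half open. A call has 1 to 20 rows; each row is the pose to reach, as a shift and turn from the pose commanded when the call began; what a row does not reach only later rows make up. Full scale, the value 1, is 0.1 m for a shift and pi/2 rad for a turn. A row lasts 1/8 s, in which the tool goes at most 62.5 mm and 10.7 degrees, less where a joint would pass 70% of its speed; a pose out of reach is approached as far as the arm can. A call with a number of a shift or a turn outside -1 to 1 is refused whole. A call with a gripper value outside its range is refused whole. The fingers move at their own pace and stop on an object; "grip_force" is the grip in N (left out, the last holds). Time passes only in rows, so rows that repeat a pose let the fingers close. It gives the time, the measured TCP pose, the force and the opening at its end, in the units of the state.
- status.read_state(): the state, without advancing time (a new reading comes with each control period).
- read_camera(name): name is "scene" or "side" or "wrist"; returns (picture, depth): 420x560x3 uint8, red, green, blue; 420x560 float32, m along the optical axis (not along the pixel's ray), 0 where there is no reading.
- camera_info(name): a dict with "K" (3x3 intrinsics, pixels), "D" ([k1, k2, p1, p2, k3] as OpenCV has them; the pictures are not rectified), "R" (3x3) and "t" (3): a world point X has camera coordinates R X + t. Camera axes: x right, y down, z forward; pixel columns grow to the right and rows downward; lengths in m; the calibration is good to about 2 mm. A picture is of the moment at which its call begins: read the wrist's pose just before it. camera_info takes no time and is no camera call; for the wrist camera it gives the pose at the moment of the call.
- order.finish_job(): hands the job in, once; it reports no verdict.
The state is a dict: "time": time; "q": joint angles; "joint_vel": joint speeds; "joint_torque": joint torques, N m; "tool_pos": TCP position; "tcp_rot": TCP orientation; "wrist_force": force on the tool from outside, world axes, zero at the start; "torque": the same for the moment, N m; "width": opening from 0.0 (shut) to 1.0 (fully open).
Only numpy, scipy, OpenCV 4.12 (cv2) and the standard library are available. Lean on these libraries where they do the work, as an engineer would, in place of code of your own. Each camera call takes 0.05 s, during which the arm holds its last target. There are 200 camera calls.

## Working session

There is one attempt and no reset: what is moved stays moved. The work goes in short steps, Python scripts to look and compute and a tool call to move; the robot and the scene stay as the last step left them, time stands still between calls to the robot, and variables do not carry over. Pictures are saved under pics/ and viewed, about 12 in all and at most 16, crops included, and the job is handed in when it is done.

Besides the shell and the picture viewer there is one more tool, called as a command line: name --argument value ..., lists and objects as JSON in quotes. move_arm: Moves the arm, as the interface text tells. Its arguments: {"type":"object","properties":{"deltas":{"type":"array","items":{"type":"array"}},"grip_force":{"type":"number"}},"required":["deltas"]}

```bash
ls; mkdir -p pics; cat > h.py <<'E'
import numpy as np, cv2
from workcell import status, read_camera, camera_info, order
def snap(name,fn,crop=None,scale=1):
    ci=camera_info(name); im,d=read_camera(name)
    np.savez(''+fn+'.npz',im=im,d=d,**{k:np.array(ci[k]) for k in 'KDRt'})
    show(fn,fn,crop,scale)
def show(src,fn,crop=None,scale=1):
    im=np.load(''+src+'.npz')['im']
    if crop: r0,r1,c0,c1=crop; im=im[r0:r1,c0:c1]
    if scale!=1: im=cv2.resize(im,None,fx=scale,fy=scale,interpolation=cv2.INTER_CUBIC)
    cv2.imwrite('pics/'+fn+'.png',im[...,::-1])
def cloud(src):
    f=np.load(''+src+'.npz'); d=f['d']; h,w=d.shape
    uv=np.stack(np.meshgrid(np.arange(w),np.arange(h)),-1).reshape(-1,1,2).astype(np.float64)
    n=cv2.undistortPoints(uv,f['K'],f['D']).reshape(h,w,2)
    P=np.dstack([n*d[...,None],d])
    X=(P-f['t'])@f['R']; X[d==0]=np.nan
    return X,f['im']
def ray(src,u,v,z):
    f=np.load(''+src+'.npz')
    n=cv2.undistortPoints(np.array([[[u,v]]],float),f['K'],f['D'])[0,0]
    d=f['R'].T@np.array([n[0],n[1],1]); c=-f['R'].T@f['t']
    return c+d*(z-c[2])/d[2]
E
python3 - <<'E'
from h import *
print(status.read_state())
for n in ['scene','side','wrist']:
    snap(n,n+'0'); c=camera_info(n); print(n, -np.array(c['R']).T@c['t'], np.array(c['R'])[2])
a=cv2.imread('pics/scene0.png');
cv2.imwrite('pics/s0.png',cv2.resize(a,(800,600)))
a=cv2.imread('pics/side0.png');
cv2.imwrite('pics/sd0.png',cv2.resize(a,(800,600)))
E
```

```text
pics
{'time': 0.0, 'q': array([-1.34188802e+00,  2.64754785e-01,  1.60541015e+00,  4.68981351e-06,
        1.27370079e+00, -3.69263954e-02]), 'joint_vel': array([-3.04330359e-05,  1.31334255e-03, -1.16452712e-04, -8.64206190e-04,
       -6.47823597e-04, -6.20025875e-04]), 'joint_torque': array([ 2.95038599e-04, -5.15110230e+01, -3.67317367e+01,  4.26788768e-05,
        1.29452208e-02,  1.69667152e-05]), 'tool_pos': array([ 0.17714472, -0.65056365,  0.22994141]), 'tcp_rot': array([-3.11163938e+00, -4.16041654e-01,  3.34963391e-04]), 'wrist_force': array([-0.28593036, -0.03631201, -0.41714301]), 'torque': array([-0.06889349, -0.04321535, -0.04594056]), 'width': 0.9979034748528238}
scene [ 1.40419955 -0.56231679  1.12187317] [-0.59466228  0.36814418 -0.71473536]
side [ 0.50963399 -0.73774525  0.8705696 ] [ 0.0859268   0.67493257 -0.7328592 ]
wrist [ 0.24692002 -0.63179412  0.37261195] [-0.27753619 -0.07420048 -0.95784547]
```

View pics/s0.png

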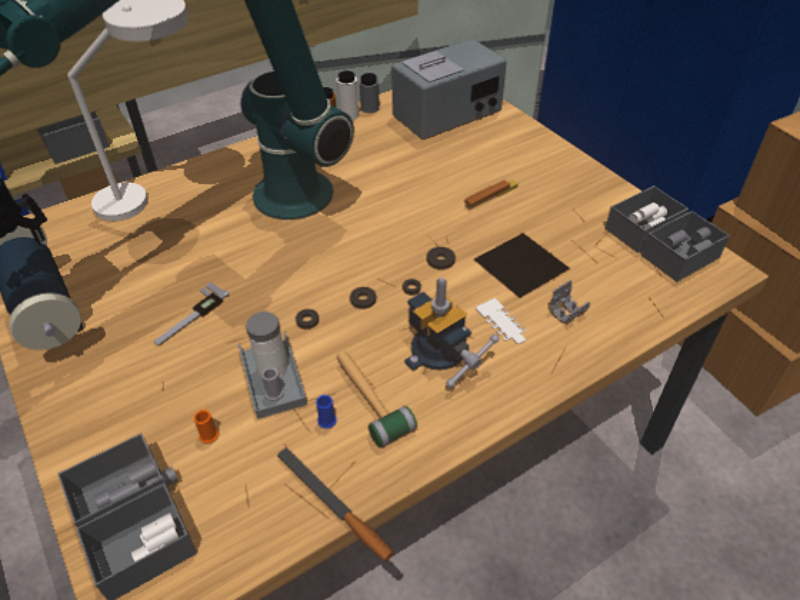

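View pics/sd0.png

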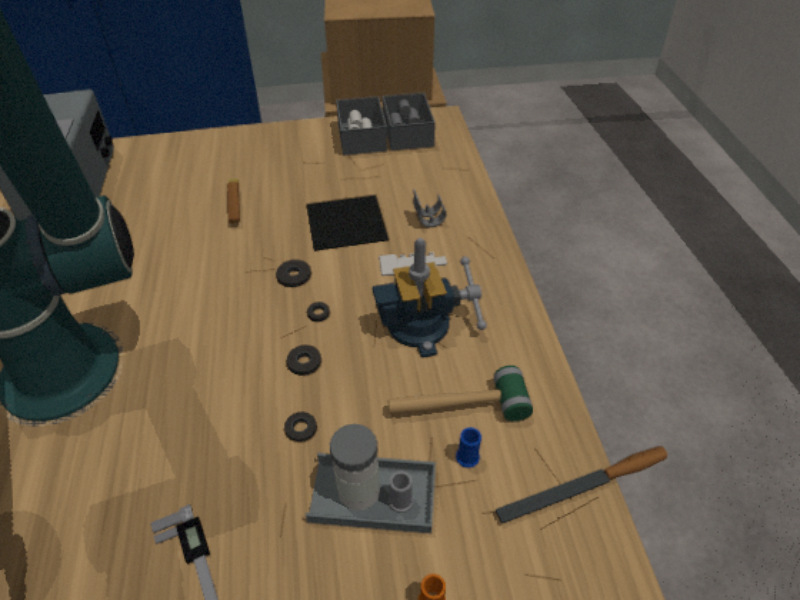

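Both views show four dark wheels (side, 800 px: (294,272) largest, (318,311), (304,359), (300,426)), vise post at (420,245), jar (355,450) with the steel sleeve (401,490), mat (346,221).

```bash
cat >> h.py <<'E'
from scipy.optimize import least_squares
def fitc(P,r=None):
    m=np.median(P,0)
    if r is None:
        s=least_squares(lambda p:np.hypot(*(P-p[:2]).T)-p[2],[*m,.03],loss='soft_l1',f_scale=.001); return s.x
    # disc cover: boundary fit
    h=cv2.convexHull((P*1e5).astype(np.float32))[:,0]/1e5
    s=least_squares(lambda p:np.hypot(*(h-p[:2]).T)-p[2],[*m,r],loss='soft_l1',f_scale=.001); return s.x
def near(X,c,rad,z0,z1):
    with np.errstate(invalid='ignore'):
        return (np.hypot(X[...,0]-c[0],X[...,1]-c[1])<rad)&(X[...,2]>z0)&(X[...,2]<z1)
E
cat > m1.py <<'E'
from h import *
for s,pts in [('side0',{'w70':(294,272),'w43':(318,311),'w61':(304,359),'w52':(300,426)}),('scene0',{'w70':(441,257),'w43':(412,286),'w61':(363,296),'w52':(307,318)})]:
    X,im=cloud(s); g=im.astype(int).max(-1)
    print(s,'bench z',np.nanmedian(X[(X[...,2]<.02)&(X[...,2]>-.02)][:,2]))
    for k,(u,v) in pts.items():
        c=ray(s,u*.7,v*.7,.012)
        m=near(X,c,.05,.008,.03)&(g<90)
        if m.sum()<10: print(k,'few',m.sum(),c);continue
        P=X[m]; print(k,c[:2].round(4),m.sum(),'z',np.median(P[:,2]).round(4),'fit',fitc(P[:,:2],.03).round(4), 'minmax',((P.min(0)+P.max(0))/2).round(4))
    tip=ray(s,*( (420*.7,242*.7) if s[:2]=='si' else (441*.7,282*.7)),.2)
    for z0,z1 in [(.15,.165),(.165,.18),(.18,.195),(.2,.21)]:
        P=X[near(X,tip,.05,z0,z1)]; 
        if len(P)>5: print('post',z0,len(P),P.mean(0).round(4),np.ptp(P,0).round(3))
    jt=ray(s,*((355*.7,440*.7) if s[:2]=='si' else (264*.7,325*.7)),.143)
    P=X[near(X,jt,.06,.135,.15)]; print('jar',jt.round(3),len(P),np.median(P[:,2]).round(4),fitc(P[P[:,2]>.139][:,:2],.031).round(4))
    st=ray(s,*((401*.7,480*.7) if s[:2]=='si' else (271*.7,375*.7)),.067)
    P=X[near(X,st,.03,.060,.072)]; print('sleeve',st.round(3),len(P),P.mean(0).round(4),fitc(P[:,:2],.016).round(4))
    M=[(307,203),(379,196),(388,243),(315,248)] if s[:2]=='si' else [(521,234),(568,266),(519,295),(475,264)]
    print('mat',[ray(s,a*.7,b*.7,.003)[:2].round(4).tolist() for a,b in M])
    T=[(321,458),(436,460),(434,527),(309,521)] if s[:2]=='si' else []
    print('tray',[ray(s,a*.7,b*.7,.026 if i in(1,2) else .026)[:2].round(4).tolist() for i,(a,b) in enumerate(T)])
E
python3 m1.py
```

```text
side0 bench z 0.00044327124871240486
w70 [0.434  0.1722] 296 z 0.0123 fit [0.4318 0.1753 0.0341] minmax [0.4317 0.1749 0.0123]
w43 [0.4747 0.0596] 115 z 0.0122 fit [0.4744 0.0627 0.0208] minmax [0.4743 0.0624 0.0123]
w61 [ 0.443  -0.0504] 317 z 0.0121 fit [ 0.4418 -0.048   0.0295] minmax [ 0.4422 -0.0483  0.0123]
w52 [ 0.4296 -0.1858] 282 z 0.0115 fit [ 0.4291 -0.1834  0.0258] minmax [ 0.4295 -0.1839  0.0122]
post 0.15 35 [0.6536 0.004  0.1571] [0.017 0.011 0.013]
post 0.165 41 [0.6539 0.0035 0.1727] [0.016 0.011 0.015]
post 0.18 39 [0.6538 0.0036 0.1885] [0.019 0.011 0.014]
post 0.2 36 [0.655  0.0074 0.2043] [0.015 0.013 0.009]
jar [ 0.514 -0.303  0.143] 817 0.1427 [ 0.5102 -0.3079  0.0314]
sleeve [ 0.571 -0.331  0.067] 112 [ 0.5698 -0.3335  0.0661] [ 0.5704 -0.3321  0.0154]
mat [[0.4706, 0.4022], [0.6344, 0.4009], [0.632, 0.238], [0.4795, 0.2471]]
tray [[0.4598, -0.2562], [0.6313, -0.2857], [0.6087, -0.3885], [0.4358, -0.3538]]
scene0 bench z 0.00037765401379958544
w70 [0.4351 0.1755] 187 z 0.0118 fit [0.432  0.1748 0.0339] minmax [0.4307 0.1752 0.0134]
w43 [0.478  0.0634] 68 z 0.0112 fit [0.4743 0.0625 0.021 ] minmax [0.4738 0.0619 0.013 ]
w61 [ 0.4431 -0.0462] 157 z 0.0119 fit [ 0.4431 -0.0484  0.0292] minmax [ 0.4408 -0.0483  0.0136]
w52 [ 0.4325 -0.1832] 111 z 0.012 fit [ 0.4302 -0.1843  0.0245] minmax [ 0.4295 -0.1853  0.0142]
post 0.15 29 [0.6603 0.0062 0.1578] [0.014 0.018 0.014]
post 0.165 24 [0.6595 0.0061 0.1726] [0.012 0.016 0.013]
post 0.18 29 [0.6595 0.0053 0.1873] [0.014 0.015 0.015]
post 0.2 22 [0.6564 0.0077 0.2041] [0.014 0.019 0.01 ]
jar [ 0.517 -0.305  0.143] 344 0.1427 [ 0.5099 -0.3083  0.0317]
sleeve [ 0.575 -0.33   0.067] 67 [ 0.5705 -0.3333  0.0649] [ 0.5703 -0.3326  0.0164]
mat [[0.4691, 0.3951], [0.6198, 0.4116], [0.6294, 0.2537], [0.4922, 0.234]]
tray []
```

move_arm --deltas '[[[0,0,0],[0.5,0.5,0],-1],[[0,0,0],[1,1,0],-1],[[0,0,0],[1,1,0],-1]]'

```text
time: 0.52
tool_pos: [0.2793, -0.5486, 0.2309]
tcp_rot: [-3.112, -0.421, -0.001]
wrist_force: [-0.1, -0.2, 0.0]
width: 1.0
```

move_arm --deltas '[[[0,0,0],[0.5,0.5,0],-1],[[0,0,0],[1,1,0],-1],[[0,0,0],[1,1,0],-1]]'

```text
time: 0.9
tool_pos: [0.379, -0.4494, 0.2311]
tcp_rot: [-3.113, -0.421, -0.0]
wrist_force: [0.3, -0.3, 0.3]
width: 0.999
```

move_arm --deltas '[[[0,0,0],[0.3,0.5,0],-1],[[0,0,0],[0.55,1,0],-1],[[0,0,0],[0.55,1,0],-1]]'

```text
time: 1.27
tool_pos: [0.4332, -0.3494, 0.2312]
tcp_rot: [-3.113, -0.422, 0.0]
wrist_force: [-0.5, -1.2, 1.3]
width: 1.004
```

move_arm --deltas '[[[0,0,0],[0,0.6,0],-1],[[0,0,0],[0,1,0],-1]]'

```text
time: 1.52
tool_pos: [0.4316, -0.2515, 0.2311]
tcp_rot: [3.114, 0.414, -0.001]
wrist_force: [0.6, -0.1, -0.5]
width: 0.999
```

move_arm --deltas '[[[0,0,0],[0,0.6,0],-1],[[0,0,0],[0,1,0],-1]]'

```text
time: 1.78
tool_pos: [0.4318, -0.1513, 0.2314]
tcp_rot: [3.113, 0.414, -0.0]
wrist_force: [-0.1, 0.8, 0.7]
width: 0.997
```

move_arm --deltas '[[[0,0,0],[0,0.6,0],-1],[[0,0,0],[0,1,0],-1]]'

```text
time: 2.02
tool_pos: [0.4323, -0.0512, 0.2315]
tcp_rot: [3.113, 0.415, 0.001]
wrist_force: [0.1, -0.6, 0.1]
width: 1.002
```

move_arm --deltas '[[[0,0,0],[0,0.6,0],-1],[[0,0,0],[0,1,0],-1]]'

```text
time: 2.28
tool_pos: [0.4328, 0.049, 0.2316]
tcp_rot: [3.113, 0.415, 0.002]
wrist_force: [1.2, 0.2, 0.8]
width: 1.002
```

move_arm --deltas '[[[0,0,0],[0,0.6,0],-1],[[0,0,0],[0,1,0],-1]]'

```text
time: 2.52
tool_pos: [0.4332, 0.1493, 0.2316]
tcp_rot: [3.113, 0.416, 0.002]
wrist_force: [0.4, 0.5, 0.8]
width: 0.996
```

move_arm --deltas '[[[0,0,0],[0,0.25,-0.5],-1],[[0,0,0],[0,0.25,-1],-1],[[0,0,0],[0,0.25,-1],-1],[[0,0,0],[0,0.25,-1],-1]]'

```text
time: 3.02
tool_pos: [0.4339, 0.173, 0.1327]
tcp_rot: [3.114, 0.414, 0.003]
wrist_force: [0.3, 0.4, 0.6]
width: 0.997
```

```bash
cat > m2.py <<'E'
from h import *
for n in ['side','scene','wrist']: snap(n,n+'1')
a=[cv2.imread('pics/%s1.png'%n) for n in ['wrist','side']]
cv2.imwrite('pics/c1.png',np.vstack([cv2.resize(a[0],(400,300)),cv2.resize(a[1][120:300,120:360],(400,300))]))
st=status.read_state(); tp=st['tool_pos']; print(tp,st['tcp_rot'])
for s in ['side1','scene1','wrist1']:
    X,im=cloud(s); g=im.astype(int).max(-1)
    m=near(X,tp[:2],.075,.05,.2); P=X[m]
    print(s,'finger lowest',np.sort(P[:,2])[[0,2,5,10,20]].round(4) if len(P)>20 else len(P))
    for c in [(.432,.175),(.4744,.0626)]:
        m=near(X,c,.045,.007,.02)&(g<90)
        if m.sum()>20: print('w',m.sum(),fitc(X[m][:,:2],.03).round(4))
# post
R=[]
for s in ['side0','side1','scene0','scene1']:
    X,_=cloud(s); P=X[near(X,(.657,.009),.025,.150,.194)][:,:2]
    f=least_squares(lambda p:np.hypot(*(P-p).T)-.010,[.657,.009],loss='soft_l1',f_scale=.001); print(s,f.x.round(4),len(P)); R.append(P)
P=np.vstack(R);f=least_squares(lambda p:np.hypot(*(P-p).T)-.010,[.657,.009],loss='soft_l1',f_scale=.001); print('post',f.x.round(4))
f=least_squares(lambda p:np.hypot(*(P-p[:2]).T)-p[2],[.657,.009,.01],loss='soft_l1',f_scale=.001); print('post free',f.x.round(4))
E
python3 m2.py
```

```text
[0.43460435 0.1736958  0.13394872] [-3.11339986 -0.41442397 -0.00745327]
side1 finger lowest [0.1464 0.1483 0.1498 0.1532 0.1561]
w 306 [0.4322 0.1747 0.0341]
w 123 [0.4742 0.0623 0.021 ]
scene1 finger lowest [0.1465 0.1481 0.1496 0.1515 0.1551]
w 204 [0.4303 0.1749 0.0346]
w 69 [0.4748 0.0614 0.0199]
wrist1 finger lowest [0.1462 0.1466 0.1469 0.1471 0.1473]
w 3147 [0.4297 0.1775 0.0338]
w 1078 [0.4721 0.0661 0.0202]
side0 [0.6558 0.0117] 109
side1 [0.6559 0.0117] 112
scene0 [0.6533 0.0103] 79
scene1 [0.6537 0.0105] 79
post [0.655  0.0115]
post free [0.6553 0.0098 0.0085]
```

View pics/c1.png

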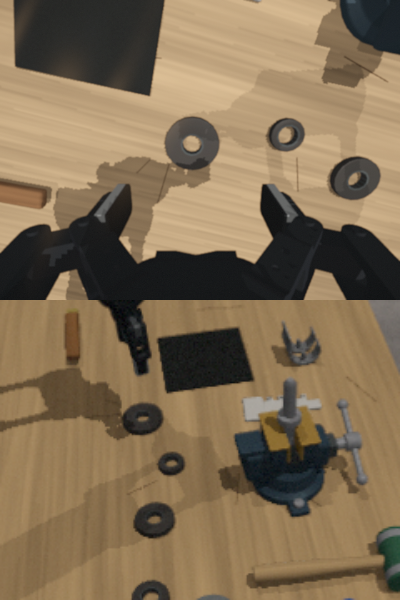

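The wrist view shows the 70 mm wheel (192,143) between the open fingers, and the side view is consistent; the tips sit 13 mm above the TCP when open. I'm descending.

move_arm --deltas '[[[0,0,0],[-0.02,0.02,-0.5],-1],[[0,0,0],[-0.02,0.02,-1],-1],[[0,0,0],[-0.02,0.02,-1],-1]]' --grip_force 40

```text
time: 3.55
tool_pos: [0.4276, 0.1745, 0.0293]
tcp_rot: [3.113, 0.416, -0.01]
wrist_force: [-0.6, -0.7, -0.1]
width: 1.006
```

move_arm --deltas '[[[0,0,0],[0,0,-0.2],-1],[[0,0,0],[0,0,-0.4],-1],[[0,0,0],[0,0,-0.4],-1],[[0,0,0],[0,0,-0.4],0],[[0,0,0],[0,0,-0.4],0],[[0,0,0],[0,0,-0.4],0],[[0,0,0],[0,0,-0.4],0]]'

```text
time: 4.42
tool_pos: [0.4325, 0.1764, -0.0059]
tcp_rot: [-3.113, -0.416, -0.006]
wrist_force: [-1.8, -1.7, 7.0]
width: 0.797
```

move_arm --deltas '[[[0,0,0],[0,0,0.3],0],[[0,0,0],[0,0,0.7],0],[[0,0,0],[0,0,1],0],[[0,0,0],[0,0,1],0]]'

```text
time: 4.92
tool_pos: [0.4337, 0.1769, 0.0957]
tcp_rot: [-3.112, -0.416, -0.014]
wrist_force: [0.1, 0.2, -1.3]
width: 0.792
```

move_arm --deltas '[[[0,0,0],[0,0,0.5],0],[[0,0,0],[0,0,1],0],[[0,0,0],[0,0,1],0]]'

```text
time: 5.3
tool_pos: [0.4333, 0.1767, 0.1956]
tcp_rot: [-3.112, -0.416, -0.014]
wrist_force: [0.9, 0.2, -1.1]
width: 0.789
```

move_arm --deltas '[[[0,0,0],[0.4,-0.4,0.4],0],[[0,0,0],[0.7,-0.7,0.7],0],[[0,0,0],[0.9,-0.7,0.8],0],[[0,0,0],[0.9,-0.7,0.8],0]]'

```text
time: 5.8
tool_pos: [0.521, 0.1051, 0.2702]
tcp_rot: [-3.114, -0.414, 0.002]
wrist_force: [-0.7, 0.5, -1.6]
width: 0.795
```

move_arm --deltas '[[[0,0,0],[0.4,-0.3,0],0],[[0,0,0],[0.8,-0.6,0],0],[[0,0,0],[1,-0.7,0],0],[[0,0,0],[1,-0.7,0],0]]'

```text
time: 6.3
tool_pos: [0.6192, 0.0354, 0.2682]
tcp_rot: [-3.113, -0.415, 0.008]
wrist_force: [0.1, -0.4, -2.2]
width: 0.794
```

move_arm --deltas '[[[0,0,0],[0.2,-0.15,0],0],[[0,0,0],[0.34,-0.24,-0.2],0],[[0,0,0],[0.34,-0.24,-0.4],0],[[0,0,0],[0.34,-0.24,-0.4],0],[[0,0,0],[0.34,-0.24,-0.4],0]]'

```text
time: 6.92
tool_pos: [0.6535, 0.0123, 0.2307]
tcp_rot: [-3.113, -0.417, 0.002]
wrist_force: [0.2, 0.4, -0.6]
width: 0.791
```

```bash
cat > m3.py <<'E'
from h import *
import sys
k=sys.argv[1]
st=status.read_state(); tp=st['tool_pos']; print(st['time'],tp)
for n in ['side','scene','wrist']: snap(n,n+k)
a=[cv2.imread('pics/%s%s.png'%(n,k)) for n in ['side','scene','wrist']]
cv2.imwrite('pics/c%s.png'%k,np.hstack([cv2.resize(a[0][90:270,220:360],(350,450)),cv2.resize(a[1][140:300,240:380],(400,450))]))
E
python3 m3.py 2
```

```text
6.925 [0.65347655 0.01226546 0.23068537]
```

View pics/c2.png

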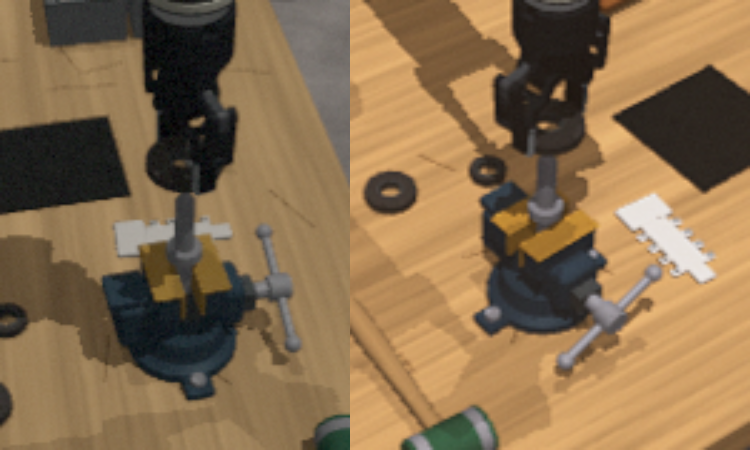

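```bash
cat > m4.py <<'E'
from h import *
import sys
# held ring: fit outer cylinder (fixed radius) and post axis, per camera, same bias
def held(k,r,z,zs,c0=(.6545,.0115),jaw=(.2627,-.965)):
    jaw=np.array(jaw)
    for s in ['side','scene']:
        X,_=cloud(s+k)
        Q=X[near(X,c0,r+.006,z-.005,z+.005)]
        d=(Q[:,:2]-c0); m=(abs(d@jaw)<r*.72)&(np.hypot(*d.T)>r-.007); P=Q[m][:,:2]
        f=least_squares(lambda p:np.hypot(*(P-p).T)-r,c0,loss='soft_l1',f_scale=.001)
        Z=X[near(X,f.x,r+.003,z-.02,z+.012)][:,2]
        p=X[near(X,c0,.025,*zs)][:,:2]
        g=least_squares(lambda q:np.hypot(*(p-q).T)-.010,c0,loss='soft_l1',f_scale=.001)
        print(s,'ring',f.x.round(4),len(P),'post',g.x.round(4),len(p),'ring-post',(f.x-g.x).round(4),'z',np.percentile(Z,[1,5,50]).round(4))
if __name__=='__main__':
    held(sys.argv[1],float(sys.argv[2]),float(sys.argv[3]),(.150,.194))
E
python3 m4.py 2 .035 .242
python3 - <<'E'
from h import *
X,_=cloud('side2');Q=X[near(X,(.654,.012),.045,.22,.256)]
for z in np.arange(.222,.256,.003):
    P=Q[abs(Q[:,2]-z)<.0015]; print(round(z,3),len(P),P[:,:2].min(0).round(3) if len(P) else '',P[:,:2].max(0).round(3) if len(P) else '')
E
```

```text
side ring [0.6539 0.0123] 37 post [0.6557 0.0116] 112 ring-post [-0.0018  0.0007] z [0.2378 0.2401 0.2487]
scene ring [0.6517 0.009 ] 27 post [0.6536 0.0103] 75 ring-post [-0.002  -0.0014] z [0.2367 0.2396 0.2486]
0.222 0  
0.225 0  
0.228 0  
0.231 0  
0.234 0  
0.237 8 [ 0.631 -0.018] [0.681 0.027]
0.24 32 [ 0.619 -0.029] [0.671 0.025]
0.243 31 [ 0.62  -0.029] [0.684 0.025]
0.246 48 [ 0.619 -0.032] [0.68  0.048]
0.249 241 [ 0.619 -0.03 ] [0.683 0.049]
0.252 38 [ 0.623 -0.031] [0.67  0.048]
0.255 12 [ 0.636 -0.033] [0.66  0.047]
```

move_arm --deltas '[[[0,0,0],[0.02,0,-0.1],0],[[0,0,0],[0.02,0,-0.2],0],[[0,0,0],[0.02,0,-0.3],0],[[0,0,0],[0.02,0,-0.4],0],[[0,0,0],[0.02,0,-0.5],0],[[0,0,0],[0.02,0,-0.5],0]]'

```text
time: 7.82
tool_pos: [0.6554, 0.0117, 0.1796]
tcp_rot: [-3.113, -0.416, 0.004]
wrist_force: [0.1, -0.0, -0.8]
width: 0.79
```

move_arm --deltas '[[[0,0,0],[0,0,-0.1],0],[[0,0,0],[0,0,-0.2],0],[[0,0,0],[0,0,-0.3],0],[[0,0,0],[0,0,-0.39],0],[[0,0,0],[0,0,-0.39],0],[[0,0,0],[0,0,-0.39],0]]'

```text
time: 8.57
tool_pos: [0.6565, 0.0117, 0.1424]
tcp_rot: [3.114, 0.416, 0.0]
wrist_force: [0.4, 0.7, -1.4]
width: 0.792
```

move_arm --deltas '[[[0,0,0],[0,0,0],-1],[[0,0,0],[0,0,0],-1],[[0,0,0],[0,0,0],-1],[[0,0,0],[0,0,0],-1],[[0,0,0],[0,0,0.3],-1],[[0,0,0],[0,0,0.7],-1],[[0,0,0],[0,0,1],-1],[[0,0,0],[0,0,1],-1]]'

```text
time: 9.57
tool_pos: [0.6585, 0.0117, 0.2463]
tcp_rot: [3.113, 0.416, 0.011]
wrist_force: [1.2, 0.2, -0.1]
width: 0.998
```

move_arm --deltas '[[[0,0,0],[-0.5,-0.1,0],-1],[[0,0,0],[-1,-0.3,0],-1],[[0,0,0],[-1,-0.3,0],-1]]'

```text
time: 9.95
tool_pos: [0.5517, -0.0189, 0.2395]
tcp_rot: [-3.113, -0.414, 0.009]
wrist_force: [0.6, 0.3, -0.3]
width: 1.002
```

move_arm --deltas '[[[0,0,0],[-0.5,-0.1,0],-1],[[0,0,0],[-1,-0.3,0],-1],[[0,0,0],[-1,-0.3,0],-1],[[0,0,0],[-1,-0.3,0],-1]]'

```text
time: 10.45
tool_pos: [0.4572, -0.0482, 0.2422]
tcp_rot: [-3.114, -0.416, -0.002]
wrist_force: [0.3, 0.2, -0.2]
width: 1.002
```

```bash
cat > m5.py <<'E'
from h import *
import sys
k=sys.argv[1]
st=status.read_state(); print(st['time'],st['tool_pos'])
for n in ['side','scene']: snap(n,n+k)
W=dict(w70=.035,w61=.0305,w52=.026,w43=.0215)
for s in ['side'+k,'scene'+k]:
    X,im=cloud(s); g=im.astype(int).max(-1)
    with np.errstate(invalid='ignore'):
        m=(X[...,2]>.008)&(X[...,2]<.018)&(g<90)&(X[...,0]>.36)&(X[...,0]<.62)&(abs(X[...,1])<.3)
    n,L,S,C=cv2.connectedComponentsWithStats(m.astype(np.uint8),connectivity=8)
    for i in range(1,n):
        if S[i,4]>40:
            f=fitc(X[L==i][:,:2],.03); print(s,S[i,4],f.round(4))
    P=X[near(X,(.655,.011),.04,.142,.2)&(g<90)]
    rr=np.hypot(P[:,0]-.655,P[:,1]-.011); P=P[rr>.0125]
    if len(P)>5:
        zt=np.percentile(P[:,2],[50,80,95]); print('pack',len(P),zt.round(4))
        # tops by radial ring: plane fit
        for r0,r1 in [(.0125,.0212),(.0225,.0257),(.027,.030),(.0315,.0345)]:
            rr=np.hypot(P[:,0]-.655,P[:,1]-.011); Q=P[(rr>r0)&(rr<r1)]
            if len(Q)>8:
                z=np.percentile(Q[:,2],75); Q=Q[abs(Q[:,2]-z)<.004]
                A=np.c_[Q[:,:2]-Q[:,:2].mean(0),np.ones(len(Q))]; c=np.linalg.lstsq(A,Q[:,2],rcond=None)[0]; print('  ring',r0,len(Q),'z',c[2].round(4),'tilt',c[:2].round(3))
E
python3 m5.py 3
```

```text
10.45 [ 0.4572329  -0.04822676  0.24223948]
side3 112 [0.4742 0.0623 0.0203]
side3 63 [ 0.6145 -0.0127  0.0148]
side3 307 [ 0.4677 -0.0389  0.0297]
side3 281 [ 0.4293 -0.1839  0.0257]
side3 77 [12.4646 48.4527 50.1617]
pack 403 [0.152  0.1532 0.1543]
  ring 0.0125 90 z 0.1523 tilt [-0.001  0.024]
  ring 0.0225 45 z 0.1524 tilt [ 0.002 -0.   ]
  ring 0.027 57 z 0.1524 tilt [ 0.    -0.005]
  ring 0.0315 53 z 0.1522 tilt [ 0.022 -0.025]
scene3 70 [0.4748 0.0624 0.0206]
scene3 156 [ 0.4691 -0.0384  0.0295]
scene3 121 [ 0.431  -0.1839  0.0256]
pack 309 [0.1515 0.1532 0.1555]
  ring 0.0125 58 z 0.1523 tilt [0.001 0.016]
  ring 0.0225 37 z 0.1522 tilt [-0.013  0.035]
  ring 0.027 41 z 0.1519 tilt [-0.04  0.01]
  ring 0.0315 40 z 0.1512 tilt [-0.001 -0.022]
```

Wheel 70 is home and flat at z 0.152. The 61 mm wheel has been knocked to (0.468, -0.039), so I'm re-targeting it.

move_arm --deltas '[[[0,0,0],[0.12,0.09,-0.5],-1],[[0,0,0],[0.12,0.09,-1],-1],[[0,0,0],[0.12,0.09,-1],-1]]'

```text
time: 10.92
tool_pos: [0.4653, -0.0383, 0.138]
tcp_rot: [-3.111, -0.417, 0.015]
wrist_force: [0.3, 0.2, -0.8]
width: 1.0
```

move_arm --deltas '[[[0,0,0],[0,0,-0.5],-1],[[0,0,0],[0,0,-1],-1],[[0,0,0],[0,0,-1],-1]]'

```text
time: 11.3
tool_pos: [0.4664, -0.0389, 0.0406]
tcp_rot: [-3.112, -0.416, 0.01]
wrist_force: [0.1, -0.3, -0.1]
width: 0.997
```

move_arm --deltas '[[[0,0,0],[0,0,-0.25],-1],[[0,0,0],[0,0,-0.47],-1],[[0,0,0],[0,0,-0.47],-1],[[0,0,0],[0,0,-0.47],0.2],[[0,0,0],[0,0,-0.47],0.2],[[0,0,0],[0,0,-0.47],0.2],[[0,0,0],[0,0,-0.47],0.2],[[0,0,0],[0,0,-0.47],0.2]]'

```text
time: 12.3
tool_pos: [0.4708, -0.0396, -0.0016]
tcp_rot: [3.113, 0.417, 0.006]
wrist_force: [-1.8, 0.7, 10.4]
width: 0.694
```

move_arm --deltas '[[[0,0,0],[0,0,0.3],0.2],[[0,0,0],[0,0,0.7],0.2],[[0,0,0],[0,0,1],0.2],[[0,0,0],[0,0,1],0.2]]'

```text
time: 12.8
tool_pos: [0.4717, -0.0398, 0.0996]
tcp_rot: [3.112, 0.416, 0.013]
wrist_force: [-0.0, -0.4, -0.5]
width: 0.693
```

move_arm --deltas '[[[0,0,0],[0,0,0.5],0.2],[[0,0,0],[0,0,1],0.2],[[0,0,0],[0,0,1],0.2]]'

```text
time: 13.18
tool_pos: [0.4715, -0.0397, 0.1997]
tcp_rot: [3.112, 0.416, 0.014]
wrist_force: [1.0, -0.4, -0.7]
width: 0.693
```

move_arm --deltas '[[[0,0,0],[0.4,0.1,0.4],0.2],[[0,0,0],[0.8,0.2,0.4],0.2],[[0,0,0],[1,0.25,0.4],0.2],[[0,0,0],[1,0.25,0.4],0.2]]'

```text
time: 13.68
tool_pos: [0.5681, -0.0139, 0.2329]
tcp_rot: [-3.113, -0.417, 0.006]
wrist_force: [-0.4, 0.5, -0.8]
width: 0.69
```

move_arm --deltas '[[[0,0,0],[0.4,0.1,0],0.2],[[0,0,0],[0.7,0.2,0],0.2],[[0,0,0],[0.88,0.25,0],0.2],[[0,0,0],[0.88,0.25,0],0.2],[[0,0,0],[0.88,0.25,0],0.2]]'

```text
time: 14.3
tool_pos: [0.6547, 0.0104, 0.2343]
tcp_rot: [-3.114, -0.416, 0.004]
wrist_force: [-0.7, -0.1, -0.2]
width: 0.691
```

```bash
python3 m3.py 4; python3 m4.py 4 .0305 .246
python3 - <<'E'
from h import *
X,_=cloud('side4');Q=X[near(X,(.654,.012),.036,.22,.262)]
for z in np.arange(.225,.262,.003):
    P=Q[abs(Q[:,2]-z)<.0015]; print(round(z,3),len(P),P[:,:2].min(0).round(3) if len(P) else '',P[:,:2].max(0).round(3) if len(P) else '')
E
```

```text
14.3 [0.65467167 0.01035478 0.23425206]
side ring [0.6563 0.0094] 74 post [0.6551 0.011 ] 259 ring-post [ 0.0012 -0.0016] z [0.2372 0.2388 0.248 ]
scene ring [0.651  0.0059] 41 post [0.6553 0.0103] 178 ring-post [-0.0043 -0.0044] z [0.2363 0.2382 0.2473]
0.225 0  
0.228 0  
0.231 0  
0.234 0  
0.237 15 [ 0.629 -0.021] [0.661 0.022]
0.24 19 [ 0.624 -0.022] [0.659 0.022]
0.243 34 [ 0.623 -0.022] [0.683 0.042]
0.246 66 [ 0.623 -0.023] [0.663 0.042]
0.249 147 [ 0.623 -0.02 ] [0.663 0.043]
0.252 19 [ 0.626 -0.019] [0.658 0.043]
0.255 11 [0.637 0.037] [0.656 0.042]
0.258 11 [0.637 0.035] [0.656 0.042]
0.261 4 [0.639 0.036] [0.656 0.043]
```

```bash
sed -i 's/(.150,.194))/(float(sys.argv[4]),.195))/' m4.py; python3 m4.py 4 .0305 .242 .158; python3 m4.py 2 .035 .242 .158
python3 - <<'E'
from h import *
# top-face outline: points at top z, convex hull on the side away from fingers; and bore
for k,r in (('2',.035),('4',.0305)):
  for s in ('side','scene'):
    X,_=cloud(s+k)
    P=X[near(X,(.654,.011),r+.004,.236,.2505)][:,:2]
    jaw=np.array([.2627,-.965]);q=np.array([.965,.2627])
    d=P-np.array([.654,.011]); a=d@q; b=d@jaw
    m=abs(b)<.015
    print(s,k,'q-extent',a[m].min().round(4),a[m].max().round(4),'b',b.min().round(4),b.max().round(4))
E
```

```text
side ring [0.6543 0.009 ] 31 post [0.6557 0.0118] 94 ring-post [-0.0014 -0.0027] z [0.2372 0.2386 0.2478]
scene ring [0.6504 0.0078] 30 post [0.6539 0.0102] 66 ring-post [-0.0034 -0.0023] z [0.2363 0.2381 0.2472]
side ring [0.6539 0.0123] 37 post [0.6557 0.0116] 96 ring-post [-0.0017  0.0007] z [0.2378 0.2401 0.2487]
scene ring [0.6517 0.009 ] 27 post [0.6538 0.0103] 63 ring-post [-0.0021 -0.0014] z [0.2367 0.2396 0.2486]
side 2 q-extent -0.0351 0.0222 b -0.0379 0.0369
scene 2 q-extent -0.034 0.0329 b -0.0372 0.0359
side 4 q-extent -0.0317 0.0129 b -0.03 0.0314
scene 4 q-extent -0.0291 0.0277 b -0.0309 0.0321
```

View pics/c4.png

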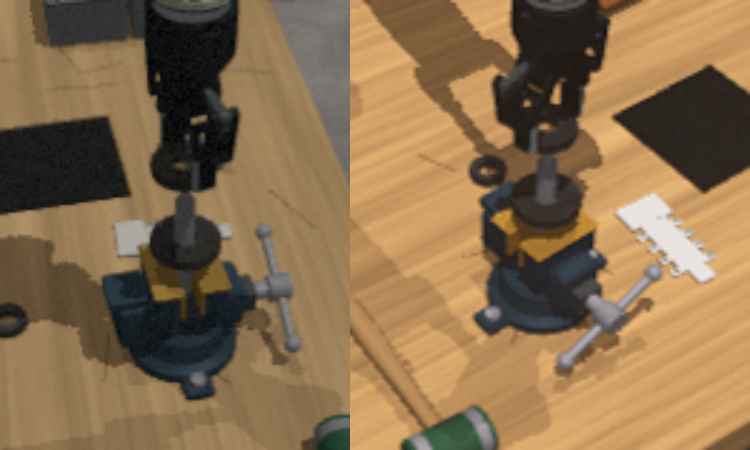

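move_arm --deltas '[[[0,0,0],[0.02,0.015,0],0.2],[[0,0,0],[0.02,0.015,-0.15],0.2],[[0,0,0],[0.02,0.015,-0.27],0.2],[[0,0,0],[0.02,0.015,-0.39],0.2],[[0,0,0],[0.02,0.015,-0.51],0.2],[[0,0,0],[0.02,0.015,-0.6],0.2],[[0,0,0],[0.02,0.015,-0.7],0.2],[[0,0,0],[0.02,0.015,-0.8],0.2],[[0,0,0],[0.02,0.015,-0.8],0.2]]'

```text
time: 15.58
tool_pos: [0.6575, 0.0122, 0.154]
tcp_rot: [-3.114, -0.416, 0.003]
wrist_force: [-0.3, 0.6, -0.6]
width: 0.69
```

move_arm --deltas '[[[0,0,0],[0,0,0],-1],[[0,0,0],[0,0,0],-1],[[0,0,0],[0,0,0],-1],[[0,0,0],[0,0,0],-1],[[0,0,0],[0,0,0.3],-1],[[0,0,0],[0,0,0.7],-1],[[0,0,0],[0,0,1],-1],[[0,0,0],[0,0,1],-1]]'

```text
time: 16.58
tool_pos: [0.6604, 0.0122, 0.2594]
tcp_rot: [3.113, 0.416, 0.011]
wrist_force: [0.8, 0.0, -0.2]
width: 1.003
```

move_arm --deltas '[[[0,0,0],[-0.5,-0.3,0],-1],[[0,0,0],[-0.9,-0.7,0],-1],[[0,0,0],[-0.9,-0.7,0],-1]]'

```text
time: 16.95
tool_pos: [0.565, -0.0596, 0.2534]
tcp_rot: [-3.114, -0.412, 0.006]
wrist_force: [0.4, 0.3, 0.3]
width: 0.999
```

move_arm --deltas '[[[0,0,0],[-0.5,-0.3,0],-1],[[0,0,0],[-0.9,-0.7,0],-1],[[0,0,0],[-0.9,-0.7,0],-1]]'

```text
time: 17.32
tool_pos: [0.4764, -0.1291, 0.2543]
tcp_rot: [-3.114, -0.411, 0.002]
wrist_force: [0.0, 0.4, -0.5]
width: 1.001
```

move_arm --deltas '[[[0,0,0],[-0.49,-0.56,0],-1],[[0,0,0],[-0.49,-0.56,0],-1],[[0,0,0],[-0.49,-0.56,0],-1]]'

```text
time: 17.7
tool_pos: [0.4299, -0.1836, 0.2549]
tcp_rot: [-3.113, -0.414, -0.001]
wrist_force: [-0.0, -0.1, -0.1]
width: 0.998
```

```bash
python3 m5.py 5
```

```text
17.7 [ 0.42987675 -0.18361392  0.25492677]
side5 108 [0.4743 0.0618 0.0202]
side5 64 [ 0.5959 -0.0221  0.0235]
side5 283 [ 0.4288 -0.1838  0.0256]
side5 76 [0.6525 0.0034 0.2955]
pack 465 [0.1623 0.165  0.1663]
  ring 0.0125 91 z 0.1645 tilt [-0.018 -0.01 ]
  ring 0.0225 55 z 0.1646 tilt [ 0.009 -0.003]
  ring 0.027 51 z 0.1637 tilt [0.016 0.015]
  ring 0.0315 49 z 0.152 tilt [0.026 0.02 ]
scene5 63 [0.475  0.062  0.0204]
scene5 121 [ 0.43   -0.1844  0.0253]
pack 347 [0.1615 0.1646 0.1666]
  ring 0.0125 62 z 0.1641 tilt [-0.046  0.011]
  ring 0.0225 42 z 0.1645 tilt [-0.014  0.048]
  ring 0.027 34 z 0.1634 tilt [-0.013 -0.018]
  ring 0.0315 26 z 0.1538 tilt [ 0.023 -0.025]
```

move_arm --deltas '[[[0,0,0],[0,0,-0.5],-1],[[0,0,0],[0,0,-1],-1],[[0,0,0],[0,0,-1],-1]]'

```text
time: 18.18
tool_pos: [0.4266, -0.181, 0.1511]
tcp_rot: [-3.108, -0.418, 0.012]
wrist_force: [0.2, -0.2, 0.4]
width: 0.997
```

move_arm --deltas '[[[0,0,0],[0,0,-0.5],-0.5],[[0,0,0],[0,0,-1],-0.5],[[0,0,0],[0,0,-1],-0.5]]'

```text
time: 18.55
tool_pos: [0.4277, -0.1822, 0.0537]
tcp_rot: [-3.11, -0.417, 0.008]
wrist_force: [0.4, 0.4, 0.3]
width: 0.749
```

move_arm --deltas '[[[0,0,0],[0,0,-0.25],-0.5],[[0,0,0],[0,0,-0.54],-0.5],[[0,0,0],[0,0,-0.54],-0.5],[[0,0,0],[0,0,-0.54],0.4],[[0,0,0],[0,0,-0.54],0.4],[[0,0,0],[0,0,-0.54],0.4],[[0,0,0],[0,0,-0.54],0.4],[[0,0,0],[0,0,-0.54],0.4]]'

```text
time: 19.55
tool_pos: [0.4316, -0.1847, 0.0045]
tcp_rot: [3.112, 0.416, 0.006]
wrist_force: [-1.4, 2.0, 5.7]
width: 0.577
```

move_arm --deltas '[[[0,0,0],[0,0,0.3],0.4],[[0,0,0],[0,0,0.7],0.4],[[0,0,0],[0,0,1],0.4],[[0,0,0],[0,0,1],0.4]]'

```text
time: 20.05
tool_pos: [0.4331, -0.1855, 0.1067]
tcp_rot: [3.108, 0.416, 0.014]
wrist_force: [0.0, 0.6, -1.1]
width: 0.572
```

move_arm --deltas '[[[0,0,0],[0.2,0.2,0.5],0.4],[[0,0,0],[0.5,0.5,1],0.4],[[0,0,0],[0.5,0.5,1],0.4]]'

```text
time: 20.42
tool_pos: [0.4837, -0.1334, 0.2064]
tcp_rot: [3.11, 0.42, 0.014]
wrist_force: [-0.2, -0.1, -1.1]
width: 0.573
```

move_arm --deltas '[[[0,0,0],[0.4,0.4,0.2],0.4],[[0,0,0],[0.8,0.7,0.4],0.4],[[0,0,0],[0.9,0.75,0.4],0.4],[[0,0,0],[0.9,0.75,0.4],0.4]]'

```text
time: 20.92
tool_pos: [0.5684, -0.0588, 0.2395]
tcp_rot: [-3.113, -0.418, 0.005]
wrist_force: [-0.8, -0.8, -0.8]
width: 0.578
```

move_arm --deltas '[[[0,0,0],[0.4,0.3,0],0.4],[[0,0,0],[0.7,0.6,0],0.4],[[0,0,0],[0.86,0.7,0],0.4],[[0,0,0],[0.86,0.7,0],0.4],[[0,0,0],[0.86,0.7,0],0.4]]'

```text
time: 21.55
tool_pos: [0.654, 0.0099, 0.2406]
tcp_rot: [3.114, 0.415, -0.003]
wrist_force: [-0.1, 0.3, -0.1]
width: 0.571
```

```bash
python3 m3.py 6; python3 m4.py 6 .026 .245 .17
python3 - <<'E'
from h import *
X,_=cloud('side6');Q=X[near(X,(.654,.012),.032,.22,.262)]
for z in np.arange(.225,.262,.003):
    P=Q[abs(Q[:,2]-z)<.0015]; print(round(z,3),len(P),P[:,:2].min(0).round(3) if len(P) else '',P[:,:2].max(0).round(3) if len(P) else '')
E
```

```text
21.55 [0.65396393 0.00988124 0.24059537]
side ring [0.6572 0.0083] 52 post [0.6558 0.0115] 65 ring-post [ 0.0014 -0.0033] z [0.2369 0.2384 0.2481]
scene ring [0.6517 0.0053] 32 post [0.6538 0.0105] 45 ring-post [-0.0021 -0.0052] z [0.2357 0.2391 0.2476]
0.225 0  
0.228 0  
0.231 0  
0.234 0  
0.237 13 [ 0.628 -0.016] [0.659 0.021]
0.24 22 [ 0.63  -0.018] [0.666 0.022]
0.243 26 [ 0.627 -0.018] [0.659 0.022]
0.246 36 [ 0.63  -0.018] [0.659 0.034]
0.249 103 [ 0.629 -0.019] [0.661 0.037]
0.252 16 [ 0.63  -0.017] [0.659 0.037]
0.255 13 [ 0.638 -0.019] [0.659 0.036]
0.258 9 [ 0.639 -0.019] [0.659 0.037]
0.261 11 [ 0.64  -0.019] [0.656 0.035]
```

```bash
python3 m4.py 6 .026 .242 .17
```

```text
side ring [0.6542 0.0096] 25 post [0.6558 0.0115] 65 ring-post [-0.0017 -0.0019] z [0.2369 0.2384 0.2479]
scene ring [0.651  0.0065] 21 post [0.6538 0.0105] 45 ring-post [-0.0027 -0.004 ] z [0.2357 0.2391 0.2476]
```

move_arm --deltas '[[[0,0,0],[0.02,0.015,0],0.4],[[0,0,0],[0.02,0.015,-0.15],0.4],[[0,0,0],[0.02,0.015,-0.27],0.4],[[0,0,0],[0.02,0.015,-0.39],0.4],[[0,0,0],[0.02,0.015,-0.51],0.4],[[0,0,0],[0.02,0.015,-0.6],0.4],[[0,0,0],[0.02,0.015,-0.67],0.4],[[0,0,0],[0.02,0.015,-0.67],0.4]]'

```text
time: 22.7
tool_pos: [0.6569, 0.0127, 0.1735]
tcp_rot: [-3.114, -0.416, 0.002]
wrist_force: [-0.4, 0.5, -0.5]
width: 0.577
```

move_arm --deltas '[[[0,0,0],[0,0,0],-1],[[0,0,0],[0,0,0],-1],[[0,0,0],[0,0,0],-1],[[0,0,0],[0,0,0],-1],[[0,0,0],[0,0,0.3],-1],[[0,0,0],[0,0,0.7],-1],[[0,0,0],[0,0,0.8],-1],[[0,0,0],[0,0,0.8],-1]]'

```text
time: 23.7
tool_pos: [0.6577, 0.0127, 0.2551]
tcp_rot: [3.114, 0.416, 0.003]
wrist_force: [-0.1, 0.0, -0.4]
width: 0.998
```

move_arm --deltas '[[[0,0,0],[-0.5,0.1,0],-1],[[0,0,0],[-0.9,0.25,0],-1],[[0,0,0],[-0.9,0.25,0],-1]]'

```text
time: 24.08
tool_pos: [0.5636, 0.0385, 0.2516]
tcp_rot: [-3.113, -0.418, 0.008]
wrist_force: [0.2, 0.4, 0.4]
width: 1.003
```

move_arm --deltas '[[[0,0,0],[-0.5,0.1,0],-1],[[0,0,0],[-0.93,0.24,0],-1],[[0,0,0],[-0.93,0.24,0],-1],[[0,0,0],[-0.93,0.24,0],-1]]'

```text
time: 24.58
tool_pos: [0.475, 0.0615, 0.2539]
tcp_rot: [3.113, 0.417, 0.0]
wrist_force: [0.0, 0.5, 1.0]
width: 0.996
```

```bash
python3 m5.py 7
```

```text
24.575 [0.4750356  0.06151371 0.25385537]
side7 111 [0.474  0.0621 0.0206]
side7 60 [ 0.6136 -0.0115  0.0138]
side7 82 [ 0.5118 -0.5709  0.3001]
pack 521 [0.1643 0.1757 0.1779]
  ring 0.0125 89 z 0.1766 tilt [0.003 0.014]
  ring 0.0225 51 z 0.1753 tilt [0.012 0.023]
  ring 0.027 47 z 0.1641 tilt [0.027 0.051]
  ring 0.0315 48 z 0.1522 tilt [0.02  0.005]
scene7 66 [0.4749 0.0622 0.0212]
pack 387 [0.1637 0.1755 0.1777]
  ring 0.0125 64 z 0.1763 tilt [-0.029 -0.004]
  ring 0.0225 29 z 0.1758 tilt [0.    0.009]
  ring 0.027 29 z 0.1641 tilt [ 0.016 -0.011]
  ring 0.0315 25 z 0.1529 tilt [ 0.026 -0.037]
```

move_arm --deltas '[[[0,0,0],[0,0,-0.5],-0.3],[[0,0,0],[0,0,-1],-0.3],[[0,0,0],[0,0,-1],-0.3]]'

```text
time: 25.05
tool_pos: [0.4712, 0.0611, 0.1499]
tcp_rot: [-3.114, -0.415, 0.016]
wrist_force: [0.4, -0.4, -0.3]
width: 0.65
```

move_arm --deltas '[[[0,0,0],[0,0,-0.5],-0.3],[[0,0,0],[0,0,-1],-0.3],[[0,0,0],[0,0,-1],-0.3]]'

```text
time: 25.42
tool_pos: [0.4725, 0.0613, 0.0526]
tcp_rot: [-3.114, -0.416, 0.01]
wrist_force: [0.2, 0.1, 0.0]
width: 0.648
```

move_arm --deltas '[[[0,0,0],[0,0,-0.25],-0.3],[[0,0,0],[0,0,-0.5],-0.3],[[0,0,0],[0,0,-0.5],-0.3],[[0,0,0],[0,0,-0.5],0.6],[[0,0,0],[0,0,-0.5],0.6],[[0,0,0],[0,0,-0.5],0.6],[[0,0,0],[0,0,-0.5],0.6],[[0,0,0],[0,0,-0.5],0.6]]'

```text
time: 26.42
tool_pos: [0.4769, 0.0619, 0.0075]
tcp_rot: [3.114, 0.416, 0.007]
wrist_force: [-1.4, -1.0, 5.5]
width: 0.462
```

move_arm --deltas '[[[0,0,0],[0,0,0.3],0.6],[[0,0,0],[0,0,0.7],0.6],[[0,0,0],[0,0,1],0.6],[[0,0,0],[0,0,1],0.6]]'

```text
time: 26.92
tool_pos: [0.4784, 0.062, 0.1097]
tcp_rot: [3.113, 0.416, 0.016]
wrist_force: [1.0, 0.7, -0.4]
width: 0.461
```

move_arm --deltas '[[[0,0,0],[0,0,0.5],0.6],[[0,0,0],[0.2,0,1],0.6],[[0,0,0],[0.2,0,1],0.6],[[0,0,0],[0.2,0,1],0.6]]'

```text
time: 27.42
tool_pos: [0.4938, 0.0616, 0.2038]
tcp_rot: [-3.114, -0.416, 0.001]
wrist_force: [-0.2, -0.5, -1.0]
width: 0.464
```

move_arm --deltas '[[[0,0,0],[0.4,-0.1,0.2],0.6],[[0,0,0],[0.7,-0.2,0.4],0.6],[[0,0,0],[0.8,-0.25,0.4],0.6],[[0,0,0],[0.8,-0.25,0.4],0.6]]'

```text
time: 27.92
tool_pos: [0.5728, 0.0365, 0.2417]
tcp_rot: [-3.113, -0.415, 0.007]
wrist_force: [-1.1, -0.0, -0.6]
width: 0.46
```

move_arm --deltas '[[[0,0,0],[0.4,-0.1,0],0.6],[[0,0,0],[0.7,-0.2,0],0.6],[[0,0,0],[0.81,-0.25,0],0.6],[[0,0,0],[0.81,-0.25,0],0.6],[[0,0,0],[0.81,-0.25,0],0.6]]'

```text
time: 28.55
tool_pos: [0.6538, 0.0122, 0.2438]
tcp_rot: [-3.113, -0.417, 0.003]
wrist_force: [-0.8, 0.4, -0.5]
width: 0.464
```

```bash
python3 m3.py 8; python3 m4.py 8 .0215 .242 .18
```

```text
28.55 [0.65384579 0.01219454 0.24377156]
side ring [0.6536 0.0106] 22 post [0.6559 0.0115] 37 ring-post [-0.0023 -0.0008] z [0.2381 0.2394 0.2479]
scene ring [0.6509 0.0052] 20 post [0.6533 0.01  ] 32 ring-post [-0.0024 -0.0048] z [0.2365 0.2374 0.2473]
```

move_arm --deltas '[[[0,0,0],[0.02,0.01,0],0.6],[[0,0,0],[0.02,0.01,-0.15],0.6],[[0,0,0],[0.02,0.01,-0.27],0.6],[[0,0,0],[0.02,0.01,-0.39],0.6],[[0,0,0],[0.02,0.01,-0.5],0.6],[[0,0,0],[0.02,0.01,-0.58],0.6],[[0,0,0],[0.02,0.01,-0.58],0.6]]'

```text
time: 29.58
tool_pos: [0.6568, 0.0127, 0.1852]
tcp_rot: [-3.114, -0.416, 0.003]
wrist_force: [0.7, -0.4, -0.1]
width: 0.462
```

move_arm --deltas '[[[0,0,0],[0,0,0],-1],[[0,0,0],[0,0,0],-1],[[0,0,0],[0,0,0],-1],[[0,0,0],[0,0,0],-1],[[0,0,0],[0,0,0.3],-1],[[0,0,0],[0,0,0.7],-1],[[0,0,0],[0,0,0.8],-1],[[0,0,0],[0,0,0.8],-1]]'

```text
time: 30.58
tool_pos: [0.6577, 0.0127, 0.267]
tcp_rot: [3.114, 0.416, 0.003]
wrist_force: [0.5, -0.6, 0.1]
width: 1.002
```

move_arm --deltas '[[[0,0,0],[-0.25,-0.5,0],-1],[[0,0,0],[-0.5,-1,0],-1],[[0,0,0],[-0.5,-1,0],-1]]'

```text
time: 30.95
tool_pos: [0.6047, -0.0901, 0.2638]
tcp_rot: [-3.114, -0.41, 0.007]
wrist_force: [-0.0, 0.5, 0.6]
width: 1.0
```

move_arm --deltas '[[[0,0,0],[-0.25,-0.5,0],-1],[[0,0,0],[-0.5,-1,0],-1],[[0,0,0],[-0.5,-1,0],-1]]'

```text
time: 31.32
tool_pos: [0.5556, -0.1893, 0.2645]
tcp_rot: [-3.114, -0.41, 0.004]
wrist_force: [-0.5, 0.2, -0.3]
width: 1.0
```

move_arm --deltas '[[[0,0,0],[-0.25,-0.5,0],-1],[[0,0,0],[-0.5,-1,0],-1],[[0,0,0],[-0.5,-1,0],-1]]'

```text
time: 31.7
tool_pos: [0.5063, -0.2887, 0.2649]
tcp_rot: [-3.114, -0.411, 0.002]
wrist_force: [-0.4, 0.5, 0.0]
width: 0.997
```

```bash
python3 m5.py 9; sed 's/side0/side9/;s/scene0/scene9/' m1.py > m1b.py; python3 m1b.py | grep -E 'jar|sleeve'
python3 - <<'E'
from h import *
# tray walls from depth
for s in ('side9','scene9'):
    X,im=cloud(s)
    P=X[near(X,(.53,-.32),.15,.020,.029)][:,:2]
    h=cv2.minAreaRect((P*1e4).astype(np.float32)); print(s,len(P),np.array(h[0])/1e4,np.array(h[1])/1e4,h[2])
    M=X[near(X,(.553,.323),.14,.0015,.006)&(im.max(-1)<60)][:,:2]
    h=cv2.minAreaRect((M*1e4).astype(np.float32)); print('mat',len(M),np.array(h[0])/1e4,np.array(h[1])/1e4,h[2],np.median(M,0))
E
```

```text
31.7 [ 0.5063317  -0.2886765   0.26491111]
side9 62 [ 0.6057 -0.0149  0.0148]
side9 85 [ 0.4766 -0.6919  0.4252]
pack 564 [0.1653 0.1817 0.1889]
  ring 0.0125 90 z 0.1881 tilt [-0.001  0.043]
  ring 0.0225 46 z 0.1751 tilt [0.026 0.062]
  ring 0.027 42 z 0.164 tilt [ 0.023 -0.02 ]
  ring 0.0315 43 z 0.1527 tilt [ 0.026 -0.008]
pack 418 [0.1642 0.1815 0.189 ]
  ring 0.0125 58 z 0.1882 tilt [-0.018  0.008]
  ring 0.0225 20 z 0.1772 tilt [ 0.088 -0.054]
  ring 0.027 27 z 0.1632 tilt [0.021 0.004]
  ring 0.0315 34 z 0.154 tilt [ 0.033 -0.032]
jar [ 0.514 -0.303  0.143] 818 0.1427 [ 0.5103 -0.3082  0.0315]
sleeve [ 0.571 -0.331  0.067] 109 [ 0.5703 -0.3338  0.0659] [ 0.5703 -0.3322  0.0155]
jar [ 0.517 -0.305  0.143] 342 0.1425 [ 0.5103 -0.308   0.0313]
sleeve [ 0.575 -0.33   0.067] 63 [ 0.5698 -0.3335  0.0651] [ 0.5689 -0.3329  0.0165]
side9 564 [ 0.56325264 -0.27794404] [0.19442786 0.22596514] 76.3869857788086
mat 276 [0.60640508 0.32477285] [0.04462226 0.15652654] 2.8195106983184814 [0.61157239 0.30792229]
scene9 236 [ 0.55755562 -0.27630354] [0.19010914 0.21234045] 76.36223602294922
mat 887 [0.55145688 0.32508613] [0.15826208 0.15943243] 3.917499303817749 [0.55350145 0.31844388]
```

All four wheels are home (top at 0.188). Next is the jar: grip at the lid, lift and carry to the mat.

move_arm --deltas '[[[0,0,0],[0.03,-0.21,-0.3],-1],[[0,0,0],[0.03,-0.21,-0.7],-1],[[0,0,0],[0.03,-0.21,-1],-1],[[0,0,0],[0.03,-0.21,-1],-1]]' --grip_force 60

```text
time: 32.3
tool_pos: [0.5092, -0.3049, 0.1625]
tcp_rot: [-3.108, -0.419, 0.008]
wrist_force: [0.7, 1.1, 0.6]
width: 0.999
```

move_arm --deltas '[[[0,0,0],[0,0,-0.3],-1],[[0,0,0],[0,0,-0.64],-1],[[0,0,0],[0,0,-0.64],-1],[[0,0,0],[0,0,-0.64],0.2],[[0,0,0],[0,0,-0.64],0.2],[[0,0,0],[0,0,-0.64],0.2],[[0,0,0],[0,0,-0.64],0.2],[[0,0,0],[0,0,-0.64],0.2]]'

```text
time: 33.3
tool_pos: [0.512, -0.3087, 0.1052]
tcp_rot: [3.112, 0.416, 0.006]
wrist_force: [-0.7, 3.1, 5.8]
width: 0.715
```

move_arm --deltas '[[[0,0,0],[0,0,0.1],0.2],[[0,0,0],[0,0,0.3],0.2],[[0,0,0],[0,0,0.6],0.2],[[0,0,0],[0,0,0.9],0.2],[[0,0,0],[0,0,0.9],0.2]]'

```text
time: 33.92
tool_pos: [0.5125, -0.3099, 0.1966]
tcp_rot: [3.109, 0.415, 0.009]
wrist_force: [0.0, 0.7, -4.5]
width: 0.711
```

move_arm --deltas '[[[0,0,0],[0,0,0.3],0.2],[[0,0,0],[0,0,0.6],0.2],[[0,0,0],[0,0.2,0.7],0.2],[[0,0,0],[0,0.4,0.7],0.2]]'

```text
time: 34.42
tool_pos: [0.5101, -0.2668, 0.2617]
tcp_rot: [-3.113, -0.415, 0.0]
wrist_force: [0.3, -0.7, -4.9]
width: 0.707
```

move_arm --deltas '[[[0,0,0],[0,0.25,0],0.2],[[0,0,0],[0,0.5,0],0.2],[[0,0,0],[0,0.75,0],0.2],[[0,0,0],[0,1,0],0.2]]'

```text
time: 34.92
tool_pos: [0.5087, -0.1655, 0.2596]
tcp_rot: [-3.111, -0.418, 0.006]
wrist_force: [-0.0, 0.3, -4.5]
width: 0.714
```

move_arm --deltas '[[[0,0,0],[0,0.25,0],0.2],[[0,0,0],[0,0.5,0],0.2],[[0,0,0],[0,0.75,0],0.2],[[0,0,0],[0,1,0],0.2]]'

```text
time: 35.42
tool_pos: [0.5084, -0.0658, 0.2597]
tcp_rot: [-3.112, -0.418, 0.006]
wrist_force: [0.8, -0.2, -3.2]
width: 0.71
```

move_arm --deltas '[[[0,0,0],[0,0.25,0],0.2],[[0,0,0],[0,0.5,0],0.2],[[0,0,0],[0,0.75,0],0.2],[[0,0,0],[0,1,0],0.2]]'

```text
time: 35.92
tool_pos: [0.5081, 0.0338, 0.2597]
tcp_rot: [-3.113, -0.418, 0.006]
wrist_force: [0.7, -0.4, -5.0]
width: 0.712
```

move_arm --deltas '[[[0,0,0],[0,0.25,0],0.2],[[0,0,0],[0,0.5,0],0.2],[[0,0,0],[0,0.75,0],0.2],[[0,0,0],[0,1,0],0.2]]'

```text
time: 36.42
tool_pos: [0.5079, 0.1334, 0.2597]
tcp_rot: [-3.114, -0.418, 0.006]
wrist_force: [0.1, 0.0, -4.1]
width: 0.714
```

move_arm --deltas '[[[0,0,0],[0.1,0.25,0],0.2],[[0,0,0],[0.2,0.5,0],0.2],[[0,0,0],[0.3,0.75,0],0.2],[[0,0,0],[0.4,1,0],0.2]]'

```text
time: 36.92
tool_pos: [0.5492, 0.2333, 0.2606]
tcp_rot: [3.113, 0.417, -0.004]
wrist_force: [0.6, -0.1, -4.0]
width: 0.711
```

move_arm --deltas '[[[0,0,0],[0,0.25,0],0.2],[[0,0,0],[0,0.5,0],0.2],[[0,0,0],[0,0.75,0],0.2],[[0,0,0],[0,0.92,0],0.2],[[0,0,0],[0,0.92,0],0.2],[[0,0,0],[0,0.92,0],0.2]]'

```text
time: 37.67
tool_pos: [0.5503, 0.3233, 0.2622]
tcp_rot: [3.113, 0.416, -0.0]
wrist_force: [-0.2, -0.0, -4.7]
width: 0.711
```

```bash
python3 m3.py 10; python3 - <<'E'
from h import *
for s in ('side10','scene10'):
    X,im=cloud(s)
    P=X[near(X,(.552,.324),.07,.10,.32)]
    for z0,z1 in [(.15,.175),(.18,.2),(.2,.23)]:
        Q=P[(P[:,2]>z0)&(P[:,2]<z1)]
        if len(Q)<10: continue
        f=least_squares(lambda q:np.hypot(*(Q[:,:2]-q).T)-.031,(.552,.324),loss='soft_l1',f_scale=.001); print(s,z0,len(Q),f.x.round(4))
    print(np.sort(P[:,2])[[0,5,20]].round(4))
    M=X[near(X,(.553,.323),.14,.0015,.006)&(im.max(-1)<60)][:,:2]
    h=cv2.minAreaRect((M*1e4).astype(np.float32)); print('mat',len(M),np.array(h[0])/1e4,np.array(h[1])/1e4,h[2])
E
```

```text
37.675 [0.55027766 0.32325582 0.26221116]
side10 0.15 95 [0.5489 0.3247]
side10 0.18 127 [0.5491 0.3235]
side10 0.2 208 [0.5493 0.3229]
[0.1592 0.1602 0.1635]
mat 1284 [0.55084961 0.32454392] [0.15839646 0.16320558] 2.1351888179779053
scene10 0.15 69 [0.547  0.3236]
scene10 0.18 102 [0.5475 0.3231]
scene10 0.2 160 [0.5473 0.3225]
[0.158  0.1607 0.1658]
mat 911 [0.55011763 0.32595945] [0.15884363 0.15882151] 3.128460645675659
```

move_arm --deltas '[[[0,0,0],[0,0,-0.25],0.2],[[0,0,0],[0,0,-0.5],0.2],[[0,0,0],[0,0,-0.75],0.2],[[0,0,0],[0,0,-1],0.2],[[0,0,0],[0,0,-1],0.2]]'

```text
time: 38.45
tool_pos: [0.5485, 0.3219, 0.1595]
tcp_rot: [3.112, 0.415, -0.009]
wrist_force: [-0.8, -1.2, -5.0]
width: 0.707
```

move_arm --deltas '[[[0,0,0],[0,0,-0.25],0.2],[[0,0,0],[0,0,-0.45],0.2],[[0,0,0],[0,0,-0.55],0.2],[[0,0,0],[0,0,-0.58],0.2],[[0,0,0],[0,0,-0.59],0.2],[[0,0,0],[0,0,-0.59],0.2],[[0,0,0],[0,0,-0.59],0.2]]'

```text
time: 39.33
tool_pos: [0.551, 0.3237, 0.1054]
tcp_rot: [3.114, 0.416, 0.002]
wrist_force: [-4.2, -2.7, 5.8]
width: 0.709
```

move_arm --deltas '[[[0,0,0],[0,0,0],-1],[[0,0,0],[0,0,0],-1],[[0,0,0],[0,0,0],-1],[[0,0,0],[0,0,0],-1],[[0,0,0],[0,0,0.3],-1],[[0,0,0],[0,0,0.7],-1],[[0,0,0],[0,0,1],-1],[[0,0,0],[0,0,1],-1]]'

```text
time: 40.33
tool_pos: [0.5524, 0.3248, 0.2071]
tcp_rot: [-3.111, -0.416, -0.01]
wrist_force: [0.7, 0.3, 0.8]
width: 0.998
```

move_arm --deltas '[[[0,0,0],[-0.2,-0.5,0.3],-1],[[0,0,0],[-0.2,-1,0.5],-1],[[0,0,0],[-0.2,-1,0.5],-1]]'

```text
time: 40.7
tool_pos: [0.5308, 0.2213, 0.254]
tcp_rot: [3.114, 0.411, 0.003]
wrist_force: [0.5, 0.6, -0.4]
width: 1.005
```

move_arm --deltas '[[[0,0,0],[0,-0.6,0],-1],[[0,0,0],[0,-1,0],-1]]'

```text
time: 40.95
tool_pos: [0.5294, 0.1229, 0.2512]
tcp_rot: [-3.114, -0.417, 0.004]
wrist_force: [-0.4, 0.2, -0.5]
width: 1.002
```

move_arm --deltas '[[[0,0,0],[0,-0.6,0],-1],[[0,0,0],[0,-1,0],-1]]'

```text
time: 41.2
tool_pos: [0.5296, 0.0225, 0.2512]
tcp_rot: [-3.113, -0.416, 0.004]
wrist_force: [0.1, 0.7, -0.1]
width: 1.004
```

move_arm --deltas '[[[0,0,0],[0,-0.6,0],-1],[[0,0,0],[0,-1,0],-1]]'

```text
time: 41.45
tool_pos: [0.5298, -0.0775, 0.2512]
tcp_rot: [-3.113, -0.415, 0.004]
wrist_force: [0.7, 0.6, 0.0]
width: 1.002
```

move_arm --deltas '[[[0,0,0],[0,-0.6,0],-1],[[0,0,0],[0,-1,0],-1],[[0,0,0],[0,-1,0],-1]]'

```text
time: 41.82
tool_pos: [0.5299, -0.1779, 0.2511]
tcp_rot: [-3.113, -0.411, 0.004]
wrist_force: [-0.3, 0.7, -0.5]
width: 0.994
```

```bash
cat > m6.py <<'E'
from h import *
import sys
k=sys.argv[1]; st=status.read_state(); print(st['time'],st['tool_pos'])
for n in ['side','scene']: snap(n,n+k)
for s in ('side'+k,'scene'+k):
    X,im=cloud(s)
    for c in ((.552,.324),(.510,-.308)):
        P=X[near(X,c,.05,.02,.16)]
        for z0,z1 in [(.03,.06),(.08,.12)]:
            Q=P[(P[:,2]>z0)&(P[:,2]<z1)]
            if len(Q)<10: continue
            f=least_squares(lambda q:np.hypot(*(Q[:,:2]-q).T)-.031,c,loss='soft_l1',f_scale=.001); print(s,'jar',z0,len(Q),f.x.round(4))
        Q=P[P[:,2]>.135]
        if len(Q)>10: print('  top',fitc(Q[:,:2],.031).round(4),np.median(Q[:,2]).round(4))
    P=X[near(X,(.57,-.333),.024,.012,.063)]
    if len(P)>10:
        Q=P[:,:2];f=least_squares(lambda q:np.hypot(*(Q-q).T)-.016,(.57,-.333),loss='soft_l1',f_scale=.001); print('sleeve',len(Q),f.x.round(4))
    P=X[near(X,(.57,-.333),.024,.060,.07)]
    if len(P)>10: print('sleeve top',fitc(P[:,:2],.016).round(4))
E
python3 m6.py 11
```

```text
41.825 [ 0.52993028 -0.17792027  0.25109885]
sleeve 270 [ 0.5704 -0.332 ]
sleeve top [ 0.5703 -0.3323  0.0155]
scene11 jar 0.03 126 [0.5481 0.3242]
scene11 jar 0.08 193 [0.5475 0.3249]
  top [0.5496 0.3222 0.0316] 0.1428
sleeve 171 [ 0.5688 -0.3331]
sleeve top [ 0.5693 -0.3323  0.0166]
```

move_arm --deltas '[[[0,0,0],[0.2,-0.5,0],-0.4],[[0,0,0],[0.4,-1,0],-0.4],[[0,0,0],[0.4,-1,0],-0.4]]'

```text
time: 42.3
tool_pos: [0.5715, -0.2771, 0.2518]
tcp_rot: [-3.113, -0.415, 0.001]
wrist_force: [0.1, 1.4, -0.1]
width: 0.704
```

move_arm --deltas '[[[0,0,0],[0,-0.565,0],-0.4],[[0,0,0],[0,-0.565,-0.5],-0.4],[[0,0,0],[0,-0.565,-1],-0.4],[[0,0,0],[0,-0.565,-1],-0.4]]'

```text
time: 42.8
tool_pos: [0.5668, -0.3282, 0.1473]
tcp_rot: [-3.105, -0.418, 0.014]
wrist_force: [0.1, -1.5, 0.9]
width: 0.698
```

move_arm --deltas '[[[0,0,0],[0,0,-0.3],-0.4],[[0,0,0],[0,0,-0.6],-0.4],[[0,0,0],[0,0,-0.9],-0.4],[[0,0,0],[0,0,-1],-0.4],[[0,0,0],[0,0,-1],-0.4]]'

```text
time: 43.42
tool_pos: [0.5711, -0.3323, 0.0544]
tcp_rot: [3.113, 0.418, 0.001]
wrist_force: [0.2, 0.7, 0.5]
width: 0.7
```

move_arm --deltas '[[[0,0,0],[0,0,-0.2],-0.4],[[0,0,0],[0,0,-0.2],-0.4],[[0,0,0],[0,0,-0.2],0.7],[[0,0,0],[0,0,-0.2],0.7],[[0,0,0],[0,0,-0.2],0.7],[[0,0,0],[0,0,-0.2],0.7],[[0,0,0],[0,0,-0.2],0.7],[[0,0,0],[0,0,-0.2],0.7]]'

```text
time: 44.42
tool_pos: [0.5707, -0.3331, 0.0339]
tcp_rot: [3.113, 0.416, 0.001]
wrist_force: [-0.5, -0.3, 4.0]
width: 0.356
```

move_arm --deltas '[[[0,0,0],[0,0,0.1],0.7],[[0,0,0],[0,0,0.3],0.7],[[0,0,0],[0,0,0.6],0.7],[[0,0,0],[0,0,1],0.7],[[0,0,0],[0,0,1],0.7]]'

```text
time: 45.05
tool_pos: [0.5734, -0.3347, 0.1393]
tcp_rot: [3.108, 0.415, 0.012]
wrist_force: [1.0, -0.6, -0.7]
width: 0.355
```

move_arm --deltas '[[[0,0,0],[0,0,0.3],0.7],[[0,0,0],[0,0,0.6],0.7],[[0,0,0],[0,0.2,0.9],0.7],[[0,0,0],[0,0.45,1],0.7]]'

```text
time: 45.55
tool_pos: [0.5709, -0.2877, 0.235]
tcp_rot: [3.113, 0.414, 0.003]
wrist_force: [-0.3, 0.2, -1.0]
width: 0.354
```

move_arm --deltas '[[[0,0,0],[0.1,0.3,0.1],0.7],[[0,0,0],[0.2,0.6,0.2],0.7],[[0,0,0],[0.3,0.8,0.3],0.7],[[0,0,0],[0.4,1,0.3],0.7]]'

```text
time: 46.05
tool_pos: [0.611, -0.1866, 0.2636]
tcp_rot: [3.113, 0.417, 0.001]
wrist_force: [0.5, -0.2, -1.0]
width: 0.357
```

move_arm --deltas '[[[0,0,0],[0.1,0.3,0],0.7],[[0,0,0],[0.2,0.6,0],0.7],[[0,0,0],[0.3,0.8,0],0.7],[[0,0,0],[0.36,1,0],0.7]]'

```text
time: 46.55
tool_pos: [0.6468, -0.0869, 0.2626]
tcp_rot: [3.114, 0.416, -0.001]
wrist_force: [0.2, 0.4, -1.3]
width: 0.356
```

move_arm --deltas '[[[0,0,0],[0.05,0.3,0],0.7],[[0,0,0],[0.1,0.6,0],0.7],[[0,0,0],[0.1,0.8,0],0.7],[[0,0,0],[0.1,1,0],0.7],[[0,0,0],[0.1,1,0],0.7],[[0,0,0],[0.1,1,0],0.7],[[0,0,0],[0.1,1,0],0.7]]'

```text
time: 47.42
tool_pos: [0.6563, 0.0113, 0.2633]
tcp_rot: [3.114, 0.415, -0.0]
wrist_force: [-0.8, -0.2, -0.5]
width: 0.356
```

```bash
python3 m3.py 12; python3 - <<'E'
from h import *
jaw=np.array((.2627,-.965)); c0=np.array((.655,.0115))
for s in ('side12','scene12'):
    X,im=cloud(s)
    p=X[near(X,c0,.02,.192,.2)][:,:2]
    g=least_squares(lambda q:np.hypot(*(p-q).T)-.0098,c0,loss='soft_l1',f_scale=.001).x
    print(s,'post',g.round(4),len(p))
    for r,z0,z1 in [(.019,.2315,.2355),(.016,.240,.255)]:
        Q=X[near(X,c0,.026,z0,z1)]; Q=Q[:,:2]
        f=least_squares(lambda q:np.hypot(*(Q-q).T)-r,c0,loss='soft_l1',f_scale=.001).x; print(r,len(Q),f.round(4),(f-g).round(4))
    Z=X[near(X,c0,.022,.212,.25)][:,2]; print(np.sort(Z)[[0,3,10]].round(4))
E
```

```text
47.425 [0.65626307 0.01132673 0.26329667]
side12 post [0.6556 0.0115] 21
0.019 9 [0.6565 0.0117] [0.0009 0.0002]
0.016 75 [0.6572 0.0112] [ 0.0016 -0.0003]
[0.2332 0.2345 0.2357]
scene12 post [0.6539 0.0102] 22
0.019 8 [0.6528 0.0112] [-0.0011  0.001 ]
0.016 54 [0.6548 0.0097] [ 0.0009 -0.0005]
[0.232  0.2334 0.2358]
```

View pics/c12.png

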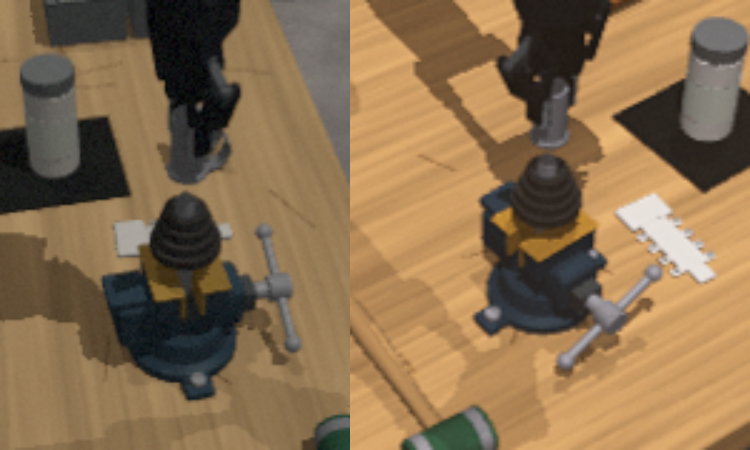

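The picture shows the full cone of wheels, the jar upright on the mat, and the sleeve above the post, about 1 mm off axis. I'm lowering it.

move_arm --deltas '[[[0,0,0],[-0.01,0,-0.1],0.7],[[0,0,0],[-0.01,0,-0.2],0.7],[[0,0,0],[-0.01,0,-0.3],0.7],[[0,0,0],[-0.01,0,-0.38],0.7],[[0,0,0],[-0.01,0,-0.42],0.7],[[0,0,0],[-0.01,0,-0.44],0.7],[[0,0,0],[-0.01,0,-0.44],0.7]]'

```text
time: 48.45
tool_pos: [0.6555, 0.0122, 0.2195]
tcp_rot: [3.114, 0.416, 0.001]
wrist_force: [0.4, 0.7, -1.1]
width: 0.36
```

move_arm --deltas '[[[0,0,0],[0,0,-0.01],0.7],[[0,0,0],[0,0,-0.02],0.7],[[0,0,0],[0,0,-0.02],0.7],[[0,0,0],[0,0,-0.02],-0.4],[[0,0,0],[0,0,-0.02],-0.4],[[0,0,0],[0,0,-0.02],-0.4],[[0,0,0],[0,0,-0.02],-0.4],[[0,0,0],[0,0,0.3],-0.4],[[0,0,0],[0,0,0.7],-0.4],[[0,0,0],[0,0,1],-0.4],[[0,0,0],[0,0,1],-0.4]]'

```text
time: 49.82
tool_pos: [0.6571, 0.0122, 0.3232]
tcp_rot: [3.113, 0.416, 0.011]
wrist_force: [1.0, -0.0, 0.4]
width: 0.701
```

move_arm --deltas '[[[0,0,0],[-0.3,0.5,0],-1],[[0,0,0],[-0.5,1,0],-1],[[0,0,0],[-0.5,1,0],-1]]'

```text
time: 50.2
tool_pos: [0.6033, 0.1152, 0.3176]
tcp_rot: [-3.112, -0.423, 0.004]
wrist_force: [0.0, 0.3, -0.1]
width: 1.0
```

move_arm --deltas '[[[0,0,0],[-0.3,0.5,0],-1],[[0,0,0],[-0.55,1,0],-1],[[0,0,0],[-0.55,1,0],-1]]'

```text
time: 50.58
tool_pos: [0.5487, 0.2143, 0.318]
tcp_rot: [-3.113, -0.423, 0.003]
wrist_force: [0.6, -0.5, 0.1]
width: 1.0
```

```bash
cat > m7.py <<'E'
from h import *
import sys
k=sys.argv[1]; c0=np.array((.655,.0115))
for s in ('side'+k,'scene'+k):
    X,im=cloud(s)
    for z0,z1 in [(.2,.225),(.225,.248)]:
        Q=X[near(X,c0,.025,z0,z1)]; Q=Q[:,:2]
        f=least_squares(lambda q:np.hypot(*(Q-q).T)-.016,c0,loss='soft_l1',f_scale=.001).x; print(s,'sleeve',z0,len(Q),f.round(4))
    Z=X[near(X,c0,.03,.2,.28)][:,2]; print('top',np.percentile(Z,[90,97,100]).round(4))
E
python3 m3.py 13; python3 m6.py 13; python3 m7.py 13; python3 - <<'E'
from h import *
X,im=cloud('side13')
# tray wall tops, excluding mallet/blue/jar: side tray region
P=X[near(X,(.534,-.321),.13,.021,.030)]
u=np.array((np.cos(-.17),np.sin(-.17)));v=np.array((-u[1],u[0]))
d=P[:,:2]-(.534,-.321);a=d@u;b=d@v
m=(abs(a)<.11)&(abs(b)<.065)
print('walls a',np.percentile(a[m],[1,50,99]).round(4),'b',np.percentile(b[m],[1,50,99]).round(4),m.sum())
h=cv2.minAreaRect((P[m][:,:2]*1e4).astype(np.float32));print(np.array(h[0])/1e4,np.array(h[1])/1e4,h[2])
E
```

```text
50.575 [0.54867498 0.21429057 0.3179547 ]
50.725 [0.55060734 0.2112105  0.3183333 ]
side13 jar 0.03 160 [0.5505 0.3262]
side13 jar 0.08 237 [0.5502 0.3268]
  top [0.5496 0.3233 0.031 ] 0.1419
scene13 jar 0.03 126 [0.5476 0.3244]
scene13 jar 0.08 189 [0.5474 0.3242]
  top [0.5493 0.3226 0.0319] 0.1423
side13 sleeve 0.2 115 [0.6567 0.0124]
side13 sleeve 0.225 146 [0.6566 0.0116]
top [0.2517 0.2533 0.2547]
scene13 sleeve 0.2 84 [0.6546 0.0112]
scene13 sleeve 0.225 104 [0.6553 0.0095]
top [0.2511 0.2533 0.2556]
walls a [-0.0932  0.0055  0.087 ] b [-0.0528 -0.0234  0.0573] 542
[ 0.52995171 -0.31714067] [0.10356288 0.18024663] 76.26087951660156
```

View pics/c13.png

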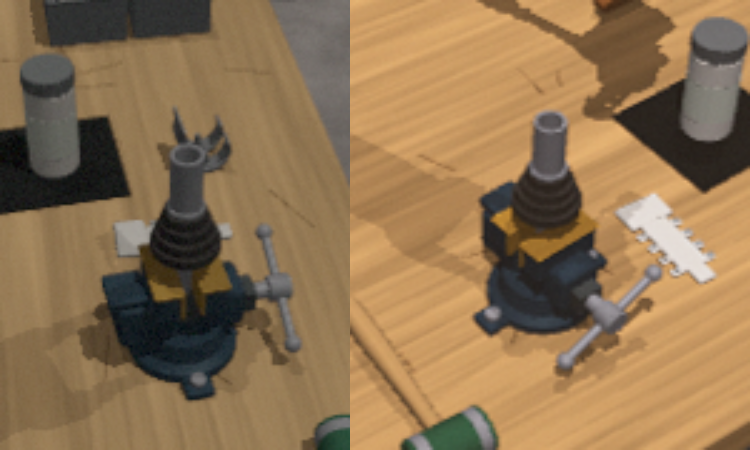

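Sleeve is seated (top 0.252, about 1 mm off axis) and jar stands on the mat. Now I'm returning the jar.

move_arm --deltas '[[[0,0,0],[0,0.5,0],-1],[[0,0,0],[0,1,0],-1],[[0,0,0],[0,1,0],-1],[[0,0,0],[0,1,-0.2],-1],[[0,0,0],[0,1,-0.2],-1]]'

```text
time: 51.45
tool_pos: [0.5493, 0.3099, 0.2958]
tcp_rot: [3.112, 0.413, -0.008]
wrist_force: [-0.6, 0.3, -0.8]
width: 0.995
```

move_arm --deltas '[[[0,0,0],[0,0.11,0],-1],[[0,0,0],[0,0.11,-0.3],-1],[[0,0,0],[0,0.11,-0.7],-1],[[0,0,0],[0,0.11,-1],-1],[[0,0,0],[0,0.11,-1],-1]]'

```text
time: 52.08
tool_pos: [0.5486, 0.3223, 0.1964]
tcp_rot: [3.112, 0.415, -0.008]
wrist_force: [-0.1, -0.2, -0.1]
width: 1.0
```

move_arm --deltas '[[[0,0,0],[0,0,-0.3],-1],[[0,0,0],[0,0,-0.6],-1],[[0,0,0],[0,0,-0.94],-1],[[0,0,0],[0,0,-0.94],-1],[[0,0,0],[0,0,-0.94],0.2],[[0,0,0],[0,0,-0.94],0.2],[[0,0,0],[0,0,-0.94],0.2],[[0,0,0],[0,0,-0.94],0.2],[[0,0,0],[0,0,-0.94],0.2]]'

```text
time: 53.2
tool_pos: [0.5523, 0.3248, 0.1089]
tcp_rot: [-3.111, -0.416, -0.009]
wrist_force: [-1.2, 2.5, 7.5]
width: 0.71
```

move_arm --deltas '[[[0,0,0],[0,0,0.1],0.2],[[0,0,0],[0,0,0.3],0.2],[[0,0,0],[0,0,0.6],0.2],[[0,0,0],[0,0,0.9],0.2],[[0,0,0],[0,0,0.9],0.2]]'

```text
time: 53.82
tool_pos: [0.5526, 0.3243, 0.1996]
tcp_rot: [-3.111, -0.416, -0.011]
wrist_force: [0.5, -0.5, -4.6]
width: 0.71
```

move_arm --deltas '[[[0,0,0],[0,0,0.3],0.2],[[0,0,0],[0,0,0.6],0.2],[[0,0,0],[-0.2,-0.2,0.7],0.2],[[0,0,0],[-0.4,-0.4,0.7],0.2]]'

```text
time: 54.32
tool_pos: [0.5099, 0.2828, 0.2651]
tcp_rot: [3.114, 0.417, 0.0]
wrist_force: [-0.7, -0.5, -4.9]
width: 0.708
```

move_arm --deltas '[[[0,0,0],[0,-0.25,0],0.2],[[0,0,0],[0,-0.5,0],0.2],[[0,0,0],[0,-0.75,0],0.2],[[0,0,0],[0,-1,0],0.2]]'

```text
time: 54.82
tool_pos: [0.5093, 0.182, 0.2635]
tcp_rot: [3.113, 0.416, -0.004]
wrist_force: [0.1, -0.6, -4.5]
width: 0.709
```

move_arm --deltas '[[[0,0,0],[0,-0.25,0],0.2],[[0,0,0],[0,-0.5,0],0.2],[[0,0,0],[0,-0.75,0],0.2],[[0,0,0],[0,-1,0],0.2]]'

```text
time: 55.32
tool_pos: [0.5092, 0.0822, 0.2635]
tcp_rot: [3.114, 0.416, -0.004]
wrist_force: [-0.4, 0.1, -4.7]
width: 0.714
```

move_arm --deltas '[[[0,0,0],[0,-0.25,0],0.2],[[0,0,0],[0,-0.5,0],0.2],[[0,0,0],[0,-0.75,0],0.2],[[0,0,0],[0,-1,0],0.2]]'

```text
time: 55.82
tool_pos: [0.5092, -0.0176, 0.2636]
tcp_rot: [-3.113, -0.416, 0.004]
wrist_force: [1.2, -0.1, -3.8]
width: 0.709
```

move_arm --deltas '[[[0,0,0],[0,-0.25,0],0.2],[[0,0,0],[0,-0.5,0],0.2],[[0,0,0],[0,-0.75,0],0.2],[[0,0,0],[0,-1,0],0.2]]'

```text
time: 56.32
tool_pos: [0.5092, -0.1174, 0.2635]
tcp_rot: [-3.113, -0.416, 0.004]
wrist_force: [0.3, 0.6, -4.5]
width: 0.711
```

move_arm --deltas '[[[0,0,0],[0,-0.25,0],0.2],[[0,0,0],[0,-0.5,0],0.2],[[0,0,0],[0,-0.75,0],0.2],[[0,0,0],[0,-1,0],0.2]]'

```text
time: 56.82
tool_pos: [0.5093, -0.2172, 0.2634]
tcp_rot: [-3.112, -0.416, 0.004]
wrist_force: [-0.2, 0.1, -4.2]
width: 0.711
```

move_arm --deltas '[[[0,0,0],[0.02,-0.25,0],0.2],[[0,0,0],[0.04,-0.5,0],0.2],[[0,0,0],[0.08,-0.75,0],0.2],[[0,0,0],[0.08,-0.955,0],0.2],[[0,0,0],[0.08,-0.955,0],0.2],[[0,0,0],[0.08,-0.955,0],0.2]]'

```text
time: 57.58
tool_pos: [0.5182, -0.3121, 0.2651]
tcp_rot: [-3.113, -0.416, 0.0]
wrist_force: [-0.1, 0.5, -4.1]
width: 0.708
```

```bash
python3 m3.py 14; python3 - <<'E'
from h import *
for s in ('side14','scene14'):
    X,im=cloud(s)
    P=X[near(X,(.518,-.312),.06,.10,.26)]
    for z0,z1 in [(.17,.19),(.19,.23)]:
        Q=P[(P[:,2]>z0)&(P[:,2]<z1)]
        if len(Q)<10: continue
        f=least_squares(lambda q:np.hypot(*(Q[:,:2]-q).T)-.031,(.518,-.312),loss='soft_l1',f_scale=.001); print(s,z0,len(Q),f.x.round(4))
    print(np.sort(P[:,2])[[0,5,20]].round(4))
E
```

```text
57.575 [ 0.51820679 -0.31211943  0.26506469]
side14 0.17 169 [ 0.5151 -0.3116]
side14 0.19 400 [ 0.5153 -0.3124]
[0.1603 0.1608 0.1638]
scene14 0.17 125 [ 0.5135 -0.3124]
scene14 0.19 240 [ 0.5141 -0.3129]
[0.1587 0.1609 0.1636]
```

move_arm --deltas '[[[0,0,0],[0,0,-0.25],0.2],[[0,0,0],[0,0,-0.5],0.2],[[0,0,0],[0,0,-0.75],0.2],[[0,0,0],[0,0,-1],0.2],[[0,0,0],[0,0,-1],0.2]]'

```text
time: 58.35
tool_pos: [0.5165, -0.3105, 0.1627]
tcp_rot: [-3.11, -0.417, 0.007]
wrist_force: [0.6, 0.2, -4.8]
width: 0.708
```

move_arm --deltas '[[[0,0,0],[0,0,-0.25],0.2],[[0,0,0],[0,0,-0.45],0.2],[[0,0,0],[0,0,-0.54],0.2],[[0,0,0],[0,0,-0.57],0.2],[[0,0,0],[0,0,-0.58],0.2],[[0,0,0],[0,0,-0.58],0.2],[[0,0,0],[0,0,-0.58],0.2]]'

```text
time: 59.22
tool_pos: [0.5187, -0.3122, 0.1089]
tcp_rot: [3.114, 0.416, 0.002]
wrist_force: [-3.1, 4.2, 6.1]
width: 0.713
```

In contact with the tray floor. Release and back off.

move_arm --deltas '[[[0,0,0],[0,0,0],-1],[[0,0,0],[0,0,0],-1],[[0,0,0],[0,0,0],-1],[[0,0,0],[0,0,0],-1],[[0,0,0],[0,0,0.3],-1],[[0,0,0],[0,0,0.7],-1],[[0,0,0],[0,0,1],-1],[[0,0,0],[0,0,1],-1]]'

```text
time: 60.22
tool_pos: [0.5203, -0.3136, 0.2109]
tcp_rot: [3.109, 0.416, 0.008]
wrist_force: [-1.5, 0.5, 0.2]
width: 1.0
```

move_arm --deltas '[[[0,0,0],[-0.4,0.3,0.5],-1],[[0,0,0],[-0.6,0.6,0.8],-1],[[0,0,0],[-0.8,1,0.8],-1],[[0,0,0],[-0.8,1,0.8],-1],[[0,0,0],[-0.8,1,0.8],-1],[[0,0,0],[-0.8,1,0.8],-1]]'

```text
time: 60.98
tool_pos: [0.4384, -0.2129, 0.2863]
tcp_rot: [-3.113, -0.415, 0.002]
wrist_force: [-0.3, -0.9, 0.5]
width: 0.999
```

```bash
python3 m5.py 15|grep -E 'pack|ring'; python3 m6.py 15; python3 m7.py 15; python3 - <<'E'
from h import *
a=cv2.imread('pics/side15.png'); cv2.imwrite('pics/f.png',cv2.resize(a,(800,600)))
E
```

```text
pack 561 [0.1649 0.1812 0.1915]
  ring 0.0125 50 z 0.1899 tilt [0.006 0.023]
  ring 0.0225 46 z 0.1752 tilt [0.045 0.008]
  ring 0.027 47 z 0.1637 tilt [0.036 0.042]
  ring 0.0315 51 z 0.1522 tilt [0.017 0.012]
pack 387 [0.1629 0.1774 0.1877]
  ring 0.0125 30 z 0.1879 tilt [ 0.004 -0.068]
  ring 0.0225 28 z 0.1763 tilt [-0.009  0.001]
  ring 0.027 31 z 0.1631 tilt [ 0.038 -0.002]
  ring 0.0315 28 z 0.1531 tilt [ 0.016 -0.015]
61.075 [ 0.4384625  -0.2129095   0.28650786]
side15 jar 0.03 194 [ 0.5159 -0.3113]
side15 jar 0.08 305 [ 0.5162 -0.3108]
  top [ 0.5161 -0.3129  0.0317] 0.1427
scene15 jar 0.03 152 [ 0.5145 -0.3131]
scene15 jar 0.08 224 [ 0.514  -0.3124]
  top [ 0.5164 -0.3132  0.0318] 0.1427
side15 sleeve 0.2 119 [0.6571 0.0125]
side15 sleeve 0.225 150 [0.6566 0.0113]
top [0.252  0.2536 0.2548]
scene15 sleeve 0.2 82 [0.6546 0.0106]
scene15 sleeve 0.225 103 [0.655  0.0103]
top [0.2512 0.2537 0.255 ]
```

View pics/f.png

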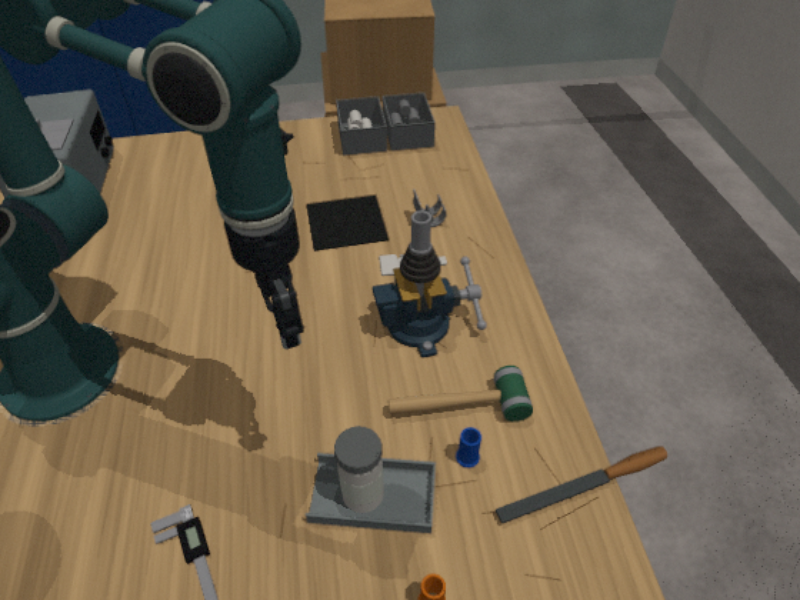

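The final view shows the full pack with the sleeve on the post (420,245), the jar upright in the tray (358,470), an empty mat (346,221), the bystanders in place and the arm clear.

```bash
python3 -c "from workcell import order; print(order.finish_job())"
```

```text
the job is handed in; nothing more can be done
None
```

The wheel pack is built and handed in at about 61 s, with the sleeve on the post and the jar back in the tray. No verdict was reported.

- **Wheels:** All four were present and went on in order: 70, 61, 52, 43 mm. The 61 mm wheel had been knocked about 3 cm aside during the run, so I found it again and used the new position. Their tops now read about 152, 164, 176 and 188 mm above the bench. That matches all four being flat and fully home.
- **Jar and sleeve:** The jar stood on the mat, near its centre, while I slid the sleeve on. The sleeve's top is at about 252 mm and it sits about 1 mm off the post axis. The jar is upright on the tray floor again, at about (0.516, -0.312). The gripper is open and touching nothing.
- **Checks that disagreed:** The scene and side cameras differed by about 2 mm, within the stated calibration. Some single-ring tilt readings were noisy, up to about 0.09 rad from only 20–50 points, but the ring heights and the pictures show no real tilt.
- **Bystanders:** I judged the bystanders by eye only, and they look unmoved in the final picture.

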